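# Shut and lock the access cover of a bench instrument

### The job

The hinged cover of the instrument case on the electronics bench is standing ajar. Push it down with the fingertips until it is fully shut, then set the fingertips in the slot of the round latch on the cover and turn it a quarter turn clockwise (seen from above) to its stop, so that the cover is locked. Only push: do not raise the cover any farther, and leave the solder spool, the tip-cleaner tin and the flux jar where they stand.

Things in the scene. Friction and masses are not known exactly. Their poses are not given: they have to be found in the camera images.
- case: Grey instrument case, open at the top, 220 (x) x 210 (y) x 80 mm high, standing fixed on the bench. Origin: centre of its underside. Its -x side is the front, with a display and two knobs (which stick out up to 16 mm); the cover's hinge line lies along y at x = +105 mm, z = +80 mm.
- lid (a joint): Opening angle (rad) of the aluminium cover: 0 = shut and level, grows as its front edge rises (limit 1.0). Plate 5 mm thick, 210 mm wide (y), reaching 212 mm forward from the hinge line; shut, its top is 85 mm above the bench. Mass about 0.6 kg. Stiff hinge (friction about 1 Nm, partly overcome by the weight): it stays where it is left; a push of 2 to 6 N near the front edge shuts it.
- lid_edge (a point): Point on the cover's top face, centred across its width, 18 mm behind its front edge and 194 mm from the hinge line: a flat strip 37 mm deep between the front edge and the latch's collar, a good place to push. Axes turn with the cover: x away from the front edge towards the hinge, z out of the top face.
- latch_slot (a point): Centre of the slot's floor, on its axis, 3 mm above the cover's top face, 120 mm from the hinge line, mid-width. x along the slot, z out of the cover. Disc, 91 mm diameter, in a fixed steel collar (94 mm inner, 110 mm outer diameter, 14 mm high). A slot 34 mm wide, 10 mm deep runs right across between two grey cheeks (floor black), tops 1 mm below the collar's: it turns only from inside the slot.
- latch (a joint): Turn of the latch (rad), clockwise from above: 0 = open, slot front to back (case x); 1.571 = locked, at its stop, slot across (case y). Stays where left; takes about 0.1 Nm (4 N at 25 mm from the axis). Below, a 78 mm pawl swings under a keeper at the middle of the case's front wall in the last third of the turn; if turned while the cover is up, the pawl stops it from shutting.
- spool: Solder spool, green flanges, 56 mm diameter, 32 mm high, standing upright beside the case; bystander. Origin: centre of its underside.
- tin: Low round black tip-cleaner tin, 52 mm diameter, 20 mm high, beside the case; bystander. Origin: centre of its underside.
- flux_jar: White jar, 40 mm diameter, 62 mm high, beside the case; bystander. Origin: centre of its underside.

How it is judged:
By the outcome, as a careful person would: the job done as asked, in the order asked, and still so for the second after the job is handed in, with the robot touching nothing.
It also fails if it takes over 45 s, if anything falls off the work surface, if the arm or the gripper's body presses on something with over 40 N, if the wrist force passes 120 N, or if a joint passes its speed limit or range.

### The arm

A 6-joint arm with a two-finger parallel gripper is mounted at the origin on the work surface. World frame = base frame: x ahead of the robot, y to its left, z up, the work surface at z = 0. Lengths are in m, angles in rad, forces in N, time in s.
With the tool pointing down it reaches from about 0.4 to 0.825 m from the base axis. Payload 7 kg.
Tool frame: the origin (TCP) lies at the very end of the fingers, on their centre line; the grasp point (between the pads) lies 19 mm behind it; x points along the fingers, y is the direction in which the jaws open and shut, and the axes are right-handed (so a half turn about x gives the same grasp; the last joint's range is limited). The gripper opens to 88 mm and grips with 3 to 60 N. Pads are 19 mm wide; open, the fingers measure 130 mm over their backs; the gripper's body (78 mm by 193 mm) begins 47 mm behind the grasp point.
Start: joints at [-0.944, 0.359, 0.012, 0, -1.224, -0.288], TCP at [0.224, -0.637, 0.188] pointing down, gripper open.
Joint ranges: [-3.07, 3.07], [-1.43, 2.12], [-1.02, 1.25], [-3.03, 1.67], [-3.05, -0], [-3.03, 3.03]. Speed limits (rad/s): [2.39, 2.39, 3.01, 3.14, 3.14, 3.14].

### API

Orientations are given as [roll, pitch, yaw] about the fixed x, y, z axes, in that order (R = Rz(yaw) Ry(pitch) Rx(roll)).
In Python, from station import arm, cams gives the robot as it stands. The module is installed in compiled form; this text tells all that it offers.
- The arm moves only by the tool carry_out, never from a script. Its argument "deltas" is a list of rows, each a list of 6 numbers: the shift along the tool's x, y, z in units of 0.04 m (1.0 is 0.04 m), then the turn, a rotation vector about the tool's x, y, z in units of 4 degrees (1.0 is 4 degrees). In form: [[tx, ty, tz, ax, ay, az], ...]. A call has 1 to 5 rows; each row shifts and turns the pose as measured when the row begins, along the tool's axes as they then stand; what a row does not reach is not made up. A row lasts 1/10 s, in which the tool goes at most 50 mm and 8.59 degrees, less where a joint would pass 70% of its speed; a pose out of reach is approached as far as the arm can. A call with a number of a shift or a turn outside -1 to 1 is refused whole. A call with a gripper value outside its range is refused whole. "hand" is the closure, from 0 (fully open) to 1 (shut), set as the call begins (left out, the last holds). The fingers move at their own pace and stop on an object; "newtons" is the grip in N (left out, the last holds). Time passes only in rows, so rows that do not move let the fingers close. It gives the time, the measured TCP pose, the force and the opening at its end, in the units of the state.
- arm.get_state(): the state, without advancing time (a new reading comes with each control period).
- cams.grab_frame(name): name is "scene" or "side" or "wrist"; returns a dict with "pixels" (420x560x3 uint8, red, green, blue), "fx", "fy", "cx", "cy" (pixels), "T" (4x4, takes a point from camera to world coordinates); the wrist camera has in their place "hand_eye" (4x4, takes a point from camera to tool coordinates, whose origin is the TCP and whose axes are the tool frame's). Camera axes: x right, y up, looking along -z (the intrinsics and any distortion apply to the point x, -y, -z); pixel columns grow to the right and rows downward; lengths in m; the calibration is good to about 2 mm. A picture is of the moment at which its call begins: read the wrist's pose just before it. There is no depth.
- arm.job_done(): hands the job in, once; it reports no verdict.
The state is a dict: "t": time; "q": joint angles; "qd": joint speeds; "joint_efforts": joint torques, N m; "eef_pos": TCP position; "ee_rot": TCP orientation; "force": force on the tool from outside, world axes, zero at the start; "moment": the same for the moment, N m; "width": finger opening in m.
Only numpy, scipy, OpenCV 4.12 (cv2) and the standard library are available. Lean on these libraries where they do the work, as an engineer would, in place of code of your own. Each camera call takes 0.05 s, during which the arm holds its last target.

## Working session

There is one attempt and no reset: what is moved stays moved. The work goes in short steps, Python scripts to look and compute and a tool call to move; the robot and the scene stay as the last step left them, time stands still between calls to the robot, and variables do not carry over. Pictures are saved under pics/ and viewed, and the job is handed in when it is done.

Besides the shell and the picture viewer there is one more tool, called after "Request:" as name(argument=value, ...) on one line, values as JSON. carry_out: Moves the arm, as the interface text tells. Shifts and turns lie within -1 to 1; 1 stands for 0.04 m of shift or 4 degrees of turn. Its arguments: {"type":"object","properties":{"deltas":{"type":"array","items":{"type":"array","items":{"type":"number","minimum":-1,"maximum":1}}},"hand":{"type":"number"},"newtons":{"type":"number"}},"required":["deltas"]}

```bash
mkdir -p pics
python3 - <<'E'
from station import arm,cams
import cv2,json
s=arm.get_state(); print(s)
for n in ["scene","side","wrist"]:
    f=cams.grab_frame(n); cv2.imwrite(f"pics/{n}0.png",f["pixels"][:,:,::-1])
    print(n,{k:(v.tolist() if hasattr(v,'tolist') else v) for k,v in f.items() if k!="pixels"})
E
```

```text
{'t': 0.0, 'q': array([-9.43885985e-01,  3.59393021e-01,  1.11039812e-02, -3.33534434e-04,
       -1.22408337e+00, -2.88090614e-01]), 'qd': array([ 0.00013515, -0.00119995,  0.00055184,  0.00030065,  0.00010298,
       -0.00015076]), 'joint_efforts': array([-3.11994211e-05, -5.82718170e+01,  2.93067813e+01,  6.99763834e+00,
        6.82072263e-03, -1.55803073e-04]), 'eef_pos': array([ 0.22414535, -0.63614594,  0.18724139]), 'ee_rot': array([1.66253565, 1.56918935, 2.00124179]), 'force': array([ 0.75229   ,  0.26415836, -0.7906332 ]), 'moment': array([ 0.00081795, -0.00780652, -0.00276197]), 'width': 0.08768400085646764}
scene {'fx': 409.0241438783676, 'fy': 409.0241438783676, 'cx': 278.86878892093347, 'cy': 211.967862332121, 'T': [[-0.8643932127553312, -0.3306966235806462, 0.3787665730959857, 0.9188548644267571], [0.5027966904431975, -0.5751559060913843, 0.6452837916510579, 0.5195135127881904], [0.004456660395828182, 0.7482215092073728, 0.6634340293786242, 0.5770731715379541], [0.0, 0.0, 0.0, 1.0]]}
side {'fx': 395.7190731750099, 'fy': 395.7190731750099, 'cx': 280.2624779745066, 'cy': 208.80475525097634, 'T': [[-0.9669672205774088, 0.16763087397524956, -0.19202678047370067, 0.5055584481489829], [-0.2548753812818301, -0.625216234081495, 0.7376606270212576, 0.6481322429869897], [0.0035964350741429303, 0.7622365451296909, 0.6472885870487058, 0.5934395197430288], [0.0, 0.0, 0.0, 1.0]]}
wrist {'fx': 317.913334119242, 'fy': 317.913334119242, 'cx': 279.1929814433429, 'cy': 209.74861637445144, 'hand_eye': [[0.0005870775184380985, 0.27768337711263064, -0.9606724714570058, -0.1971372119176638], [0.9999997303872052, -0.000586770417703413, 0.0004415042395599159, 0.0004939213797804376], [-0.00044109579910252175, -0.9606724716446294, -0.27768364672536, -0.0749845718742538], [0.0, 0.0, 0.0, 1.0]]}
```

View pics/scene0.png

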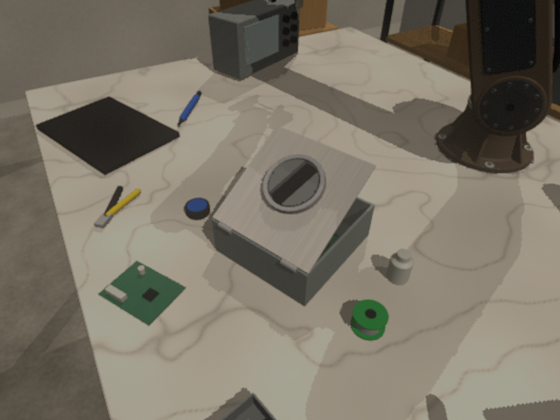

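View pics/side0.png

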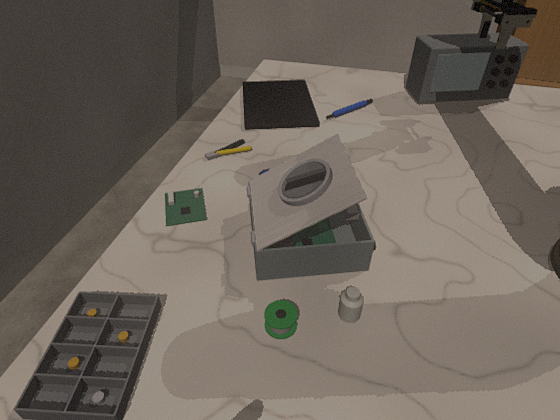

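View pics/wrist0.png

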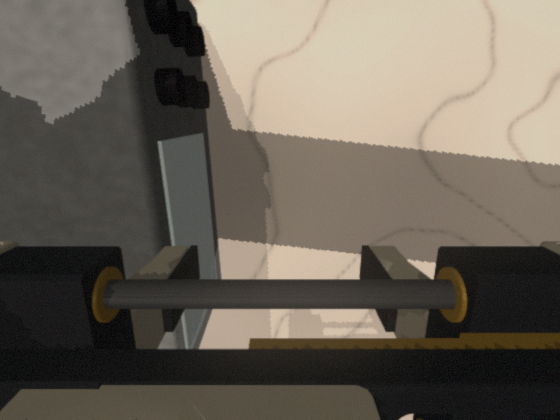

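The scene view shows the case near (290,220), with the cover hinged on the far-from-robot side and ajar about 35–45°. The spool is at (368,318), the jar at (400,266) and the tin at (197,208). The side view shows the same things. I'll zoom in to measure.

Run:
```python
import cv2
a=cv2.imread('pics/scene0.png')[115:345,175:425]; cv2.imwrite('pics/sz.png',cv2.resize(a,None,fx=2.6,fy=2.6,interpolation=cv2.INTER_CUBIC)) if 0 else cv2.imwrite('pics/sz.png',cv2.resize(a,(750,600*690//690),interpolation=cv2.INTER_CUBIC)) if 0 else cv2.imwrite('pics/sz.png',cv2.resize(a[:200],None,fx=3,fy=3,interpolation=cv2.INTER_CUBIC))
a=cv2.imread('pics/side0.png')[130:330,170:420]; cv2.imwrite('pics/dz.png',cv2.resize(a,None,fx=3,fy=3,interpolation=cv2.INTER_CUBIC))
```

```text
(no output)
```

View pics/sz.png

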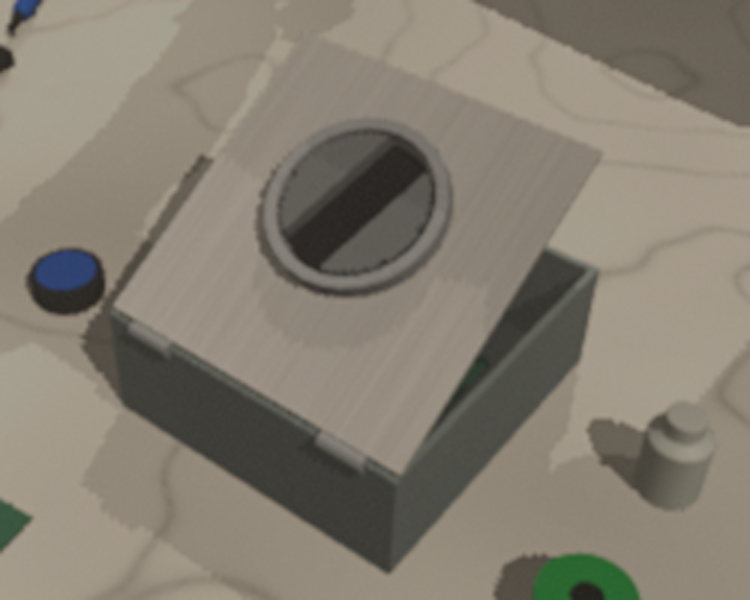

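View pics/dz.png

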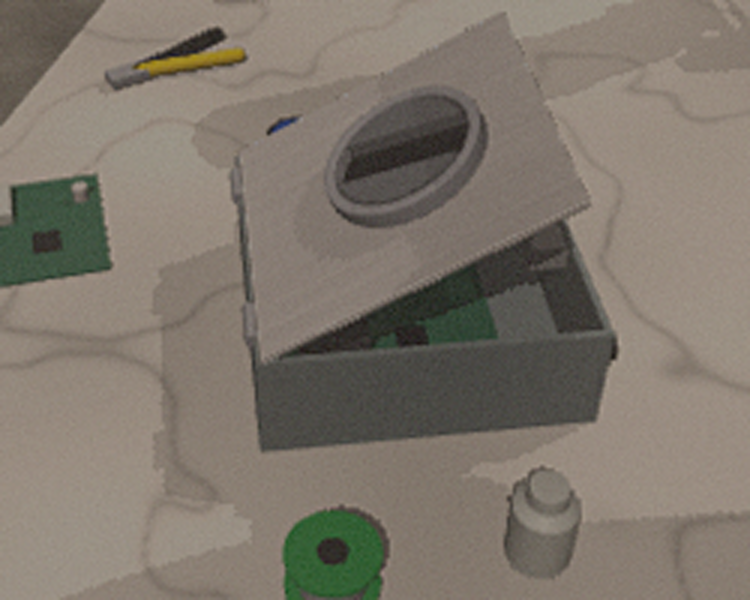

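```bash
cat > h.py <<'E'
import numpy as np
from scipy.spatial.transform import Rotation as R
C={}
def cam(n,fx,cx,cy,T): C[n]=(fx,cx,cy,np.array(T))
cam('scene',409.0241438783676,278.86878892093347,211.967862332121,[[-0.8643932127553312, -0.3306966235806462, 0.3787665730959857, 0.9188548644267571], [0.5027966904431975, -0.5751559060913843, 0.6452837916510579, 0.5195135127881904], [0.004456660395828182, 0.7482215092073728, 0.6634340293786242, 0.5770731715379541], [0.0, 0.0, 0.0, 1.0]])
cam('side',395.7190731750099,280.2624779745066,208.80475525097634,[[-0.9669672205774088, 0.16763087397524956, -0.19202678047370067, 0.5055584481489829], [-0.2548753812818301, -0.625216234081495, 0.7376606270212576, 0.6481322429869897], [0.0035964350741429303, 0.7622365451296909, 0.6472885870487058, 0.5934395197430288], [0.0, 0.0, 0.0, 1.0]])
def ray(n,p):
    f,cx,cy,T=C[n]; d=T[:3,:3]@np.array([(p[0]-cx)/f,-(p[1]-cy)/f,-1]); return T[:3,3],d/np.linalg.norm(d)
def plane(n,p,z):
    o,d=ray(n,p); return o+d*(z-o[2])/d[2]
def tri(p,q):
    o1,d1=ray('scene',p);o2,d2=ray('side',q)
    t=np.linalg.lstsq(np.c_[d1,-d2],o2-o1,rcond=None)[0]
    a=o1+d1*t[0];b=o2+d2*t[1]; return (a+b)/2,np.linalg.norm(a-b)
def S(u,v): return (u/3+175,v/3+115)
def D(u,v): return (u/3+170,v/3+130)
E
python3 - <<'E'
from h import *
np.set_printoptions(precision=4,suppress=True)
print('A hinge+y bottom',plane('scene',S(388,572),0),plane('side',D(262,449),0),tri(S(388,572),D(262,449)))
print('B hinge-y bottom',plane('scene',S(125,403),0))
print('C front+y bottom',plane('scene',S(580,360),0),plane('side',D(597,420),0))
print('C front+y rim',plane('scene',S(597,268),.08),plane('side',D(613,332),.08),tri(S(597,268),D(613,332)))
print('lid f+y',tri(S(602,152),D(590,207)))
print('lid f-y',tri(S(318,36),D(505,13)))
print('slot',tri(S(357,200),D(405,150)))
print('spool top',plane('side',D(334,550),.032)); print('jar top',plane('scene',S(688,418),.062),plane('side',D(549,488),.062))
print('tin',plane('scene',S(66,270),.02))
E
```

```text
A hinge+y bottom [0.6721 0.1861 0.    ] [0.6706 0.1857 0.    ] (array([ 0.6712,  0.1846, -0.0019]), np.float64(0.0006495943867992785))
B hinge-y bottom [ 0.7478 -0.0077  0.    ]
C front+y bottom [0.469  0.1076 0.    ] [0.4662 0.1061 0.    ]
C front+y rim [0.4697 0.1063 0.08  ] [0.4683 0.1056 0.08  ] (array([0.4683, 0.1049, 0.0788]), np.float64(0.0006888484789324437))
lid f+y (array([0.4956, 0.1167, 0.1823]), np.float64(0.0019454837758463097))
lid f-y (array([ 0.5713, -0.0671,  0.1882]), np.float64(0.0035270102334528392))
slot (array([0.6133, 0.0496, 0.1503]), np.float64(3.232936556058217e-05))
spool top [0.6016 0.2689 0.032 ]
jar top [0.4943 0.219  0.062 ] [0.4916 0.2194 0.062 ]
tin [ 0.7381 -0.1266  0.02  ]
```

```bash
cat >> h.py <<'E'
ctr=np.array([.608,.048]); yaw=np.radians(21.4)
ux=np.array([np.cos(yaw),np.sin(yaw)]);uy=np.array([-ux[1],ux[0]])
def W(d,z,y=0): # d = distance from hinge toward front
    p=ctr+(.105-d)*ux+y*uy; return np.array([p[0],p[1],z])
def rep(target=None,jaw=None):
    from station import arm
    s=arm.get_state(); M=R.from_euler('xyz',s['ee_rot']).as_matrix()
    print('t',s['t'],'pos',s['eef_pos'].round(4),'F',s['force'].round(1),'M',s['moment'].round(2),'w',round(s['width'],4),'q',s['q'].round(2))
    print('axes x',M[:,0].round(3),'y',M[:,1].round(3),'z',M[:,2].round(3))
    a=np.degrees(np.arctan2(M[1,1],M[0,1])); print('jaw yaw',a.round(1),'rel case',(a-np.degrees(yaw)).round(1))
    loc=s['eef_pos'][:2]-ctr; print('d from hinge',(.105-loc@ux).round(4),'lat',(loc@uy).round(4))
    if target is not None:
        dv=M.T@(np.array(target)-s['eef_pos']); print('tool shift units',(dv/.04).round(2))
    if jaw is not None:
        x=np.array([0,0,-1.]);y=np.array([np.cos(jaw),np.sin(jaw),0]);G=np.c_[x,y,np.cross(x,y)]
        print('turn units',(np.degrees(R.from_matrix(M.T@G).as_rotvec())/4).round(2))
E
python3 -c "
from h import *
rep(W(.170,.25),yaw+np.pi/2)
rep(W(.170,.25),yaw-np.pi/2)"
```

```text
t 0.15 pos [ 0.2242 -0.6363  0.1875] F [-0.4  0.6  0.5] M [ 0.04 -0.04  0.07] w 0.088 q [-0.94  0.36  0.01 -0.   -1.22 -0.29]
axes x [-0.001  0.001 -1.   ] y [-0.332  0.943  0.001] z [ 0.943  0.332 -0.   ]
jaw yaw 109.4 rel case 88.0
d from hinge 0.712 lat -0.497
tool shift units [-1.55 12.89 13.11]
turn units [-0.5  -0.   -0.02]
t 0.15 pos [ 0.2242 -0.6363  0.1875] F [-0.4  0.6  0.5] M [ 0.04 -0.04  0.07] w 0.088 q [-0.94  0.36  0.01 -0.   -1.22 -0.29]
axes x [-0.001  0.001 -1.   ] y [-0.332  0.943  0.001] z [ 0.943  0.332 -0.   ]
jaw yaw 109.4 rel case 88.0
d from hinge 0.712 lat -0.497
tool shift units [-1.55 12.89 13.11]
turn units [ 4.45e+01 -3.00e-02  0.00e+00]
```

Request:
carry_out(deltas=[[-1, 0, 0, 0, 0, 0], [-0.8, 0.5, 0.5, 0, 0, 0], [0, 0.8, 0.8, 0, 0, 0], [0, 0.8, 0.8, 0, 0, 0], [0, 0.8, 0.8, 0, 0, 0]], hand=1, newtons=20)

```text
t: 0.65
eef_pos: [0.2942, -0.4871, 0.2577]
ee_rot: [1.797, 1.562, 2.129]
force: [1.3, -0.1, 0.2]
width: 0.0533
```

Request:
carry_out(deltas=[[0, 0.8, 0.8, 0, 0, 0], [0, 0.8, 0.8, 0, 0, 0], [0, 0.8, 0.8, 0, 0, 0], [0, 0.8, 0.8, 0, 0, 0], [0, 0.8, 0.8, 0, 0, 0]])

```text
t: 1.15
eef_pos: [0.3951, -0.275, 0.2585]
ee_rot: [1.71, 1.562, 2.04]
force: [1.3, -0.7, -0.8]
width: 0.0131
```

```bash
python3 -c "
from h import *
rep(W(.170,.25),yaw+np.pi/2)"
```

```text
t 1.15 pos [ 0.3951 -0.275   0.2585] F [ 1.3 -0.7 -0.8] M [-0.01 -0.29 -0.02] w 0.0131 q [-0.21 -0.   -0.27 -0.01 -1.31 -1.03]
axes x [-0.004  0.008 -1.   ] y [-0.323  0.946  0.009] z [ 0.946  0.323 -0.001]
jaw yaw 108.9 rel case 87.5
d from hinge 0.4211 lat -0.2231
tool shift units [0.26 5.85 6.03]
turn units [-0.63 -0.02 -0.13]
```

Request:
carry_out(deltas=[[0, 0.8, 0.8, -0.3, 0, 0], [0, 0.8, 0.8, -0.3, 0, 0], [0, 0.8, 0.8, 0, 0, 0], [0, 0.8, 0.8, 0, 0, 0], [0, 0.8, 0.8, 0, 0, 0]])

```text
t: 1.65
eef_pos: [0.4899, -0.0594, 0.2606]
ee_rot: [1.423, 1.562, 1.796]
force: [1.1, -0.2, 0.1]
width: 0.0006
```

Request:
carry_out(deltas=[[0, 0.8, 0.8, 0, 0, 0], [0, 0.5, 0.6, 0, 0, 0], [0, 0, 0, 0, 0, 0]])

```text
t: 1.95
eef_pos: [0.5247, 0.0174, 0.2605]
ee_rot: [1.453, 1.561, 1.832]
force: [-0.9, -1.0, 0.2]
width: 0.0004
```

```bash
python3 -c "
from h import *
rep(W(.170,.21),yaw+np.pi/2)
from station import cams
import cv2
for n in ['wrist','side']: cv2.imwrite(f'pics/{n}1.png',cams.grab_frame(n)['pixels'][:,:,::-1])"
```

```text
t 1.95 pos [0.5247 0.0174 0.2605] F [-0.9 -1.   0.2] M [-0.07  0.13  0.  ] w 0.0004 q [ 0.4   0.07 -0.19 -0.01 -1.31 -1.59]
axes x [-0.002  0.009 -1.   ] y [-0.37   0.929  0.01 ] z [0.929 0.37  0.001]
jaw yaw 111.7 rel case 90.3
d from hinge 0.1937 lat 0.0019
tool shift units [ 1.26 -0.06  0.59]
turn units [ 0.07  0.02 -0.14]
```

View pics/wrist1.png

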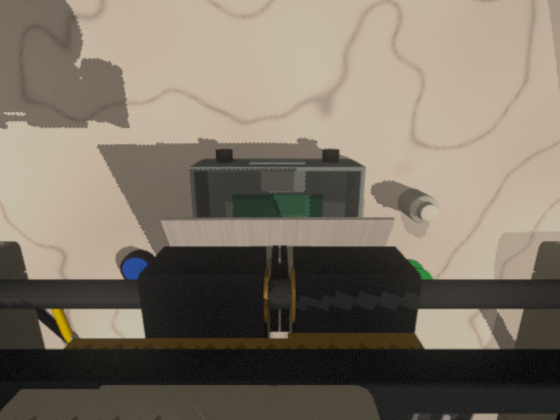

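View pics/side1.png

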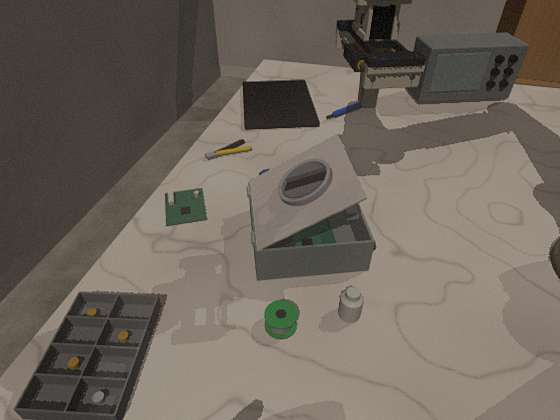

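```bash
cat >> h.py <<'E'
def proj(n,P):
    f,cx,cy,T=C[n]; p=np.linalg.inv(T)@np.r_[P,1]; return (cx+f*p[0]/-p[2],cy-f*p[1]/-p[2])
E
python3 -c "
from h import *
print(proj('side',[.5247,.0174,.2605]),proj('scene',[.5247,.0174,.2605]))
from station import cams
import cv2
for n in ['scene','side']: cv2.imwrite(f'pics/{n}2.png',cams.grab_frame(n)['pixels'][:,:,::-1])"
```

```text
(np.float64(361.8122759724015), np.float64(125.68086247335084)) (np.float64(330.84525930381045), np.float64(102.86321482433236))
```

View pics/scene2.png

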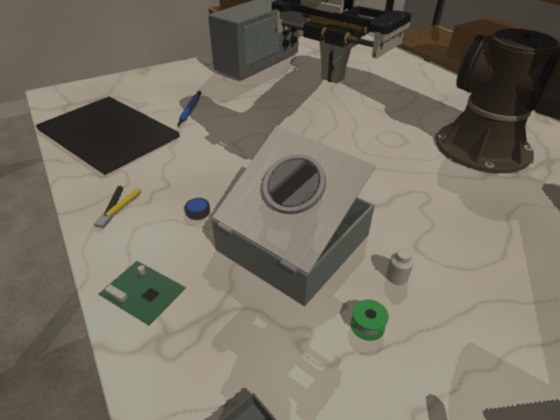

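View pics/side2.png

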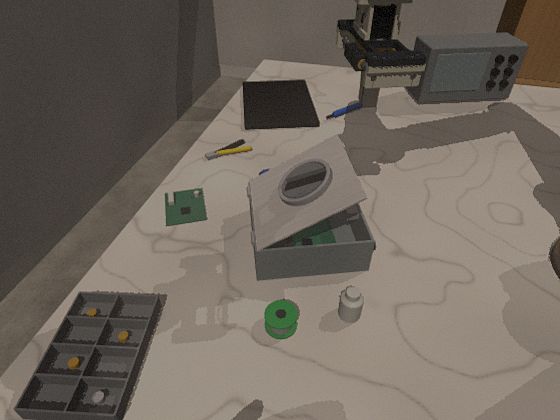

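```bash
python3 -c "
from h import *
print(tri((333,82),(370,107)))
print(proj('scene',[0,0,0]),proj('side',[0,0,0]))
rep()
import cv2
for n,(x,y) in dict(scene=(260,0),side=(300,20)).items():
  cv2.imwrite('pics/z_%s.png'%n,cv2.resize(cv2.imread(f'pics/{n}2.png')[y:y+120,x:x+160],None,fx=5,fy=5))
"
```

```text
(array([0.51622573, 0.00693736, 0.29120482]), np.float64(0.0004749620585653244))
(np.float64(482.38827714469414), np.float64(146.40641367335456)) (np.float64(617.4210552121601), np.float64(277.00306970142293))
t 2.15 pos [0.5232 0.0138 0.2611] F [ 0.1 -0.5 -0.1] M [-0.   -0.04 -0.01] w 0.0005 q [ 0.39  0.07 -0.19 -0.01 -1.31 -1.59]
axes x [-0.002  0.009 -1.   ] y [-0.367  0.93   0.009] z [0.93  0.367 0.001]
jaw yaw 111.5 rel case 90.1
d from hinge 0.1964 lat -0.0009
```

View pics/z_scene.png

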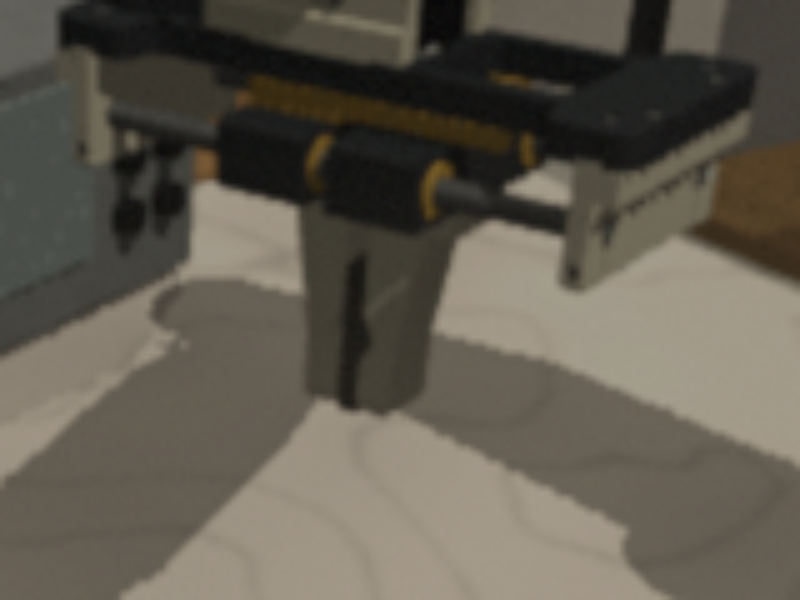

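View pics/z_side.png

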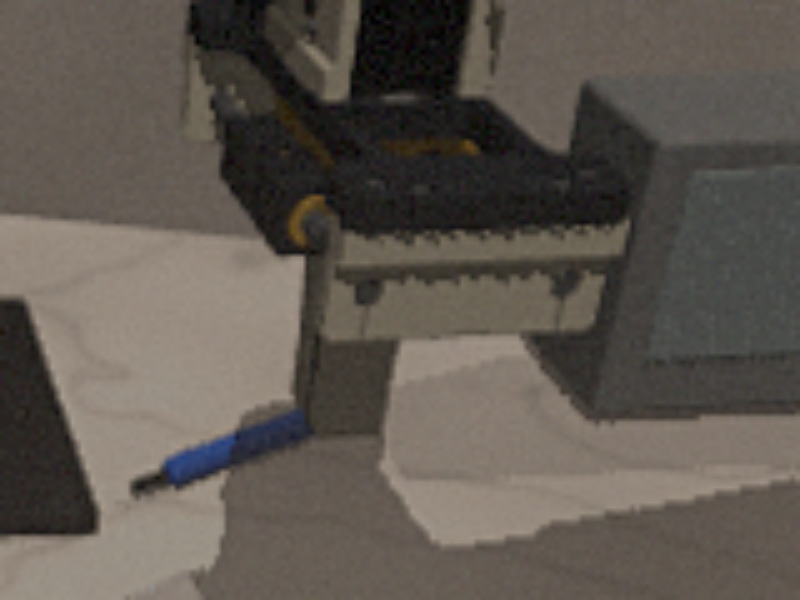

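```bash
python3 -c "
from h import *
H=np.array([[0.0005870775184380985, 0.27768337711263064, -0.9606724714570058, -0.1971372119176638], [0.9999997303872052, -0.000586770417703413, 0.0004415042395599159, 0.0004939213797804376], [-0.00044109579910252175, -0.9606724716446294, -0.27768364672536, -0.0749845718742538], [0.0, 0.0, 0.0, 1.0]])
M=np.array([[-.002,.009,-1],[-.37,.929,.01],[.929,.37,.001]]).T
for dz in (0,.03):
  T=np.eye(4);T[:3,:3]=M;T[:3,3]=[.5247,.0174,.2605+dz];T=T@H
  C['w']=(317.913,279.193,209.749,T)
  print(dz,plane('w',(193,167),.08),plane('w',(363,167),.08),'jar',plane('w',(430,212),.062),'tin',plane('w',(138,268),.02))
  print(proj('w',[.4697,.1063,.08]),proj('w',[.4697+.0767,.1063-.1955,.08]))
"
```

```text
0 [ 0.54453941 -0.08275724  0.08      ] [0.46985864 0.10528483 0.08      ] jar [0.49125203 0.21809889 0.062     ] tin [ 0.73512712 -0.12507086  0.02      ]
(np.float64(363.823274455894), np.float64(167.19004361279096)) (np.float64(187.3193761999065), np.float64(166.45423857987743))
0.03 [ 0.55163392 -0.08840637  0.08      ] [0.47101931 0.11457678 0.08      ] jar [0.49398238 0.23552389 0.062     ] tin [ 0.75431569 -0.13284643  0.02      ]
(np.float64(357.6522085853253), np.float64(163.67275206449767)) (np.float64(193.63821995862668), np.float64(162.96987922498596))
```

The two calibrations agree on the case, jar and tin. The drawn fingertips, though, triangulate about 30 mm higher than the reported TCP, at scene (333,82) and side (369,107). I'll find the true tip by contact, going down in small steps.

Request:
carry_out(deltas=[[0, 0, 0.6, 0, 0, 0], [0.7, 0, 0, 0, 0, 0], [0.5, 0, 0, 0, 0, 0], [0, 0, 0, 0, 0, 0]])

```text
t: 2.55
eef_pos: [0.5453, 0.0187, 0.214]
ee_rot: [1.047, 1.56, 1.417]
force: [-0.8, -1.0, 0.1]
width: 0.0001
```

```bash
python3 -c "
from h import *
rep(W(.170,.19),yaw+np.pi/2)
from station import cams
import cv2
for n in ['scene','side']: cv2.imwrite(f'pics/{n}3.png',cv2.resize(cams.grab_frame(n)['pixels'][50:250,180:430,::-1],None,fx=3,fy=3))"
```

```text
t 2.55 pos [0.5453 0.0187 0.214 ] F [-0.8 -1.   0.1] M [-0.08  0.04 -0.01] w 0.0001 q [ 0.39  0.13 -0.23 -0.01 -1.21 -1.58]
axes x [ 0.002  0.01  -1.   ] y [-0.361  0.932  0.009] z [0.932 0.361 0.005]
jaw yaw 111.2 rel case 89.8
d from hinge 0.1741 lat -0.0044
tool shift units [0.6  0.11 0.1 ]
turn units [-0.06  0.08 -0.13]
```

View pics/side3.png

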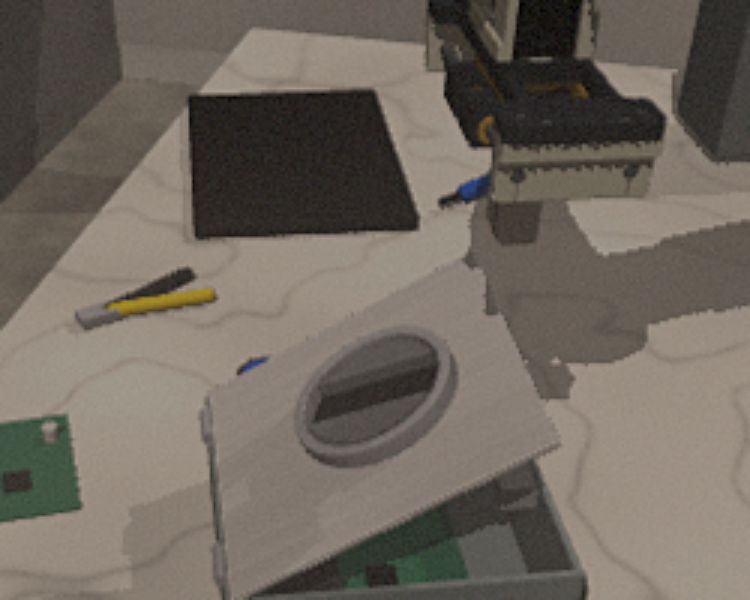

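View pics/scene3.png

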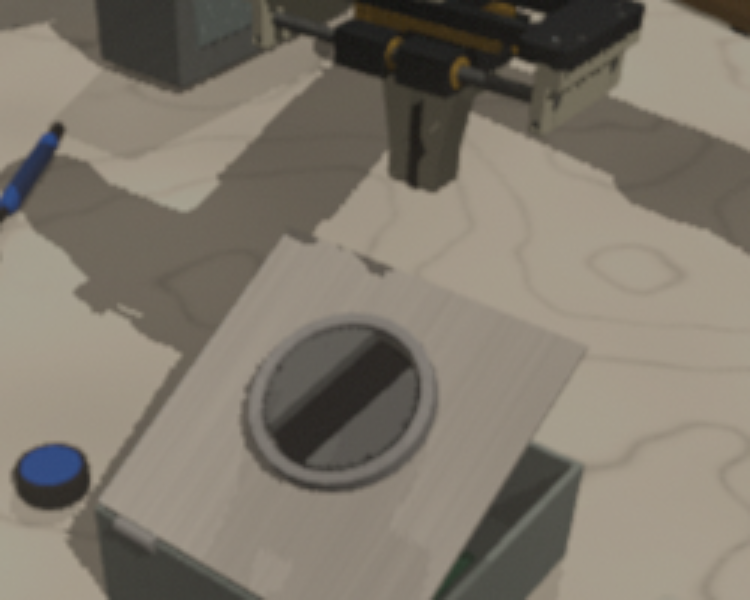

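```bash
python3 -c "
from h import *
print(tri((321.7,112.7),(351.7,130)))
print(proj('scene',[.5453,.0187,.214]),proj('side',[.5453,.0187,.214]))
print(proj('scene',[.5453,.0187,.244]),proj('side',[.5453,.0187,.244]))
for n,p in (('scene',(321.7,112.7)),('side',(351.7,130))):
  o,d=ray(n,p);v=np.array([.5453,.0187,.214])-o;print(np.linalg.norm(v), v-d*(v@d))
"
```

```text
(array([0.54114908, 0.01584044, 0.24746775]), np.float64(0.0025677872676298963))
(np.float64(319.1448625959353), np.float64(130.8508245920569)) (np.float64(346.7905440991183), np.float64(147.60566608397863))
(np.float64(320.3937916351935), np.float64(115.10514619525814)) (np.float64(348.70220344345654), np.float64(132.94164396084312))
0.7226199133837707 [ 0.01002336  0.01027506 -0.02707195]
0.7360289998349114 [ 0.00363437  0.01548243 -0.02804116]
```

Request:
carry_out(deltas=[[0.3, 0.1, 0.1, 0, 0, 0], [0.2, 0, 0, 0, 0, 0], [0.2, 0, 0, 0, 0, 0], [0, 0, 0, 0, 0, 0]])

```text
t: 3.05
eef_pos: [0.5505, 0.0244, 0.1897]
ee_rot: [0.517, 1.555, 0.886]
force: [0.4, -0.0, 0.2]
width: 0.0008
```

Request:
carry_out(deltas=[[0.15, 0, 0, 0, 0, 0], [0.15, 0, 0, 0, 0, 0], [0, 0, 0, 0, 0, 0]])

```text
t: 3.35
eef_pos: [0.5507, 0.0247, 0.1769]
ee_rot: [0.501, 1.555, 0.87]
force: [0.1, 0.2, 0.2]
width: 0.0003
```

Request:
carry_out(deltas=[[0.15, 0, 0, 0, 0, 0], [0.15, 0, 0, 0, 0, 0], [0, 0, 0, 0, 0, 0]])

```text
t: 3.65
eef_pos: [0.5509, 0.0249, 0.1639]
ee_rot: [0.494, 1.555, 0.864]
force: [0.1, 0.3, 0.0]
width: 0.0003
```

```bash
python3 -c "
from h import *
rep(W(.170,.15),yaw+np.pi/2)
from station import cams
import cv2
for n in ['scene','side']: cv2.imwrite(f'pics/{n}4.png',cv2.resize(cams.grab_frame(n)['pixels'][80:280,200:450,::-1],None,fx=3,fy=3))"
```

```text
t 3.65 pos [0.5509 0.0249 0.1639] F [0.1 0.3 0. ] M [-0.03  0.06 -0.01] w 0.0003 q [ 0.39  0.17 -0.3  -0.01 -1.09 -1.59]
axes x [ 0.01   0.012 -1.   ] y [-0.361  0.932  0.008] z [0.932 0.361 0.014]
jaw yaw 111.2 rel case 89.8
d from hinge 0.1666 lat -0.0007
tool shift units [ 0.35  0.01 -0.09]
turn units [-0.06  0.2  -0.11]
```

View pics/side4.png

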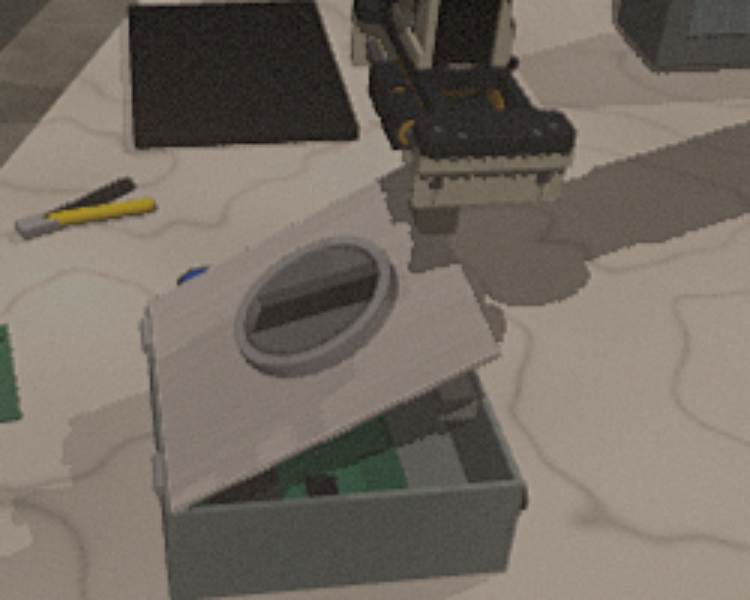

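View pics/scene4.png

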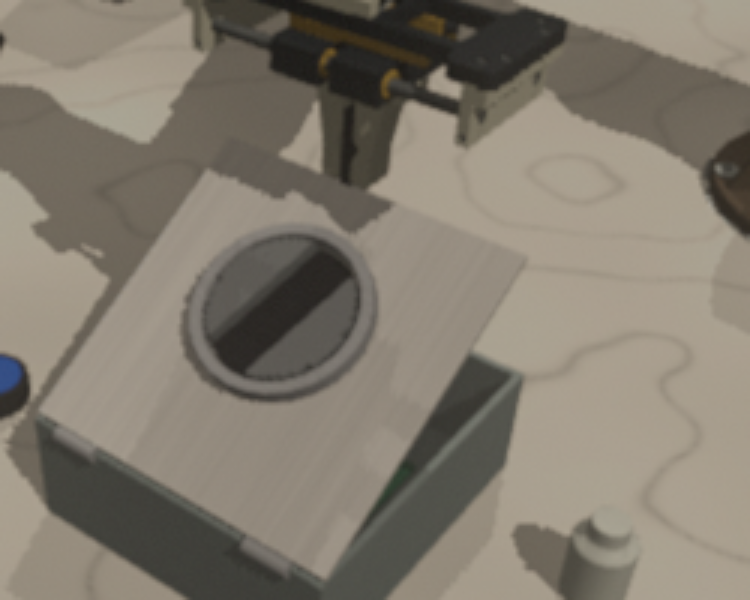

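Request:
carry_out(deltas=[[0.15, 0, 0, 0, 0.2, 0], [0.1, 0, 0, 0, 0, 0], [0, 0, 0, 0, 0, 0]])

```text
t: 4.05
eef_pos: [0.5518, 0.0251, 0.1544]
ee_rot: [1.481, 1.564, 1.851]
force: [-0.9, -0.2, 0.2]
width: 0.0008
```

Request:
carry_out(deltas=[[0.1, 0, 0, 0, 0, 0], [0, 0, 0, 0, 0, 0]])

```text
t: 4.25
eef_pos: [0.5518, 0.0252, 0.1498]
ee_rot: [1.541, 1.564, 1.911]
force: [0.0, 0.2, -0.0]
width: 0.0005
```

Request:
carry_out(deltas=[[0.1, 0, 0, 0, 0, 0], [0.1, 0, 0, 0, 0, 0], [0, 0, 0, 0, 0, 0]])

```text
t: 4.55
eef_pos: [0.5522, 0.0252, 0.1417]
ee_rot: [1.364, 1.564, 1.734]
force: [-0.7, -0.6, 0.5]
width: 0.0004
```

```bash
python3 -c "
from h import *
rep(W(.170,.14),yaw+np.pi/2)
from station import cams
import cv2
for n in ['scene','side']: cv2.imwrite(f'pics/{n}5.png',cv2.resize(cams.grab_frame(n)['pixels'][80:280,200:450,::-1],None,fx=3,fy=3))"
```

```text
t 4.55 pos [0.5522 0.0252 0.1417] F [-0.7 -0.6  0.5] M [-0.05 -0.05 -0.04] w 0.0004 q [ 0.39  0.2  -0.32 -0.01 -1.05 -1.59]
axes x [-0.001  0.007 -1.   ] y [-0.362  0.932  0.007] z [0.932 0.362 0.001]
jaw yaw 111.2 rel case 89.8
d from hinge 0.1653 lat -0.0009
tool shift units [ 0.04  0.02 -0.12]
turn units [-0.05  0.02 -0.1 ]
```

View pics/side5.png

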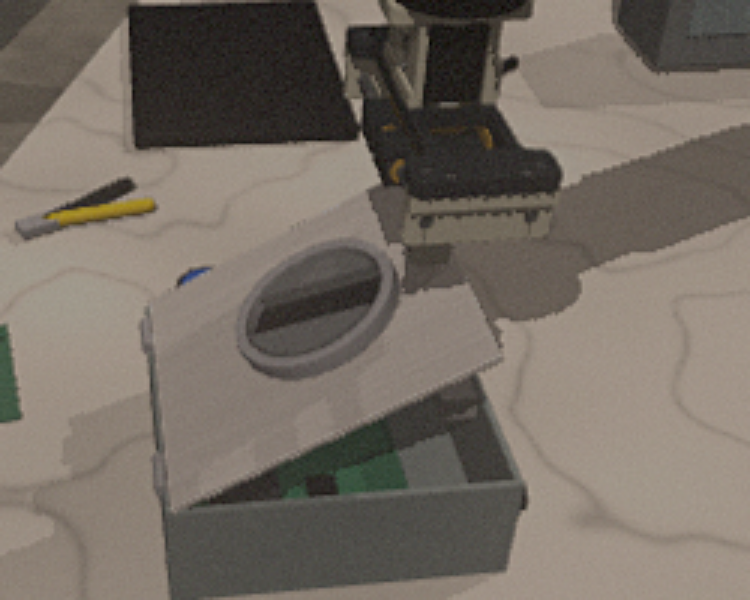

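View pics/scene5.png

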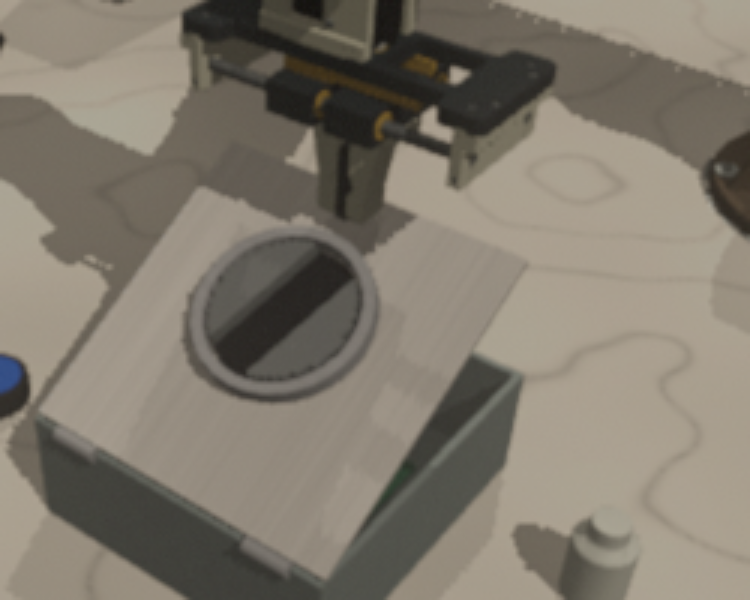

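Request:
carry_out(deltas=[[0, 0, -0.2, 0, 0, 0], [0.1, 0, 0, 0, 0, 0], [0.1, 0, 0, 0, 0, 0], [0, 0, 0, 0, 0, 0]])

```text
t: 5.05
eef_pos: [0.5447, 0.0223, 0.1342]
ee_rot: [1.084, 1.563, 1.454]
force: [-0.4, 0.6, 0.3]
width: 0.0006
```

Request:
carry_out(deltas=[[0.1, 0, 0, 0, 0, 0], [0.1, 0, 0, 0, 0, 0]])

```text
t: 5.25
eef_pos: [0.5448, 0.0223, 0.1261]
ee_rot: [1.017, 1.563, 1.387]
force: [-0.9, -0.7, 1.6]
width: 0.0005
```

Request:
carry_out(deltas=[[0.15, 0, -0.03, 0, 0, 0], [0.15, 0, -0.06, 0, 0, 0], [0.15, 0, -0.06, 0, 0, 0]])

```text
t: 5.55
eef_pos: [0.5392, 0.0201, 0.1065]
ee_rot: [1.01, 1.563, 1.381]
force: [0.6, -0.2, 1.3]
width: 0.0005
```

```bash
python3 -c "
from h import *
rep(W(.180,.10),yaw+np.pi/2)
from station import cams
import cv2
for n in ['scene','side']: cv2.imwrite(f'pics/{n}6.png',cv2.resize(cams.grab_frame(n)['pixels'][80:280,200:450,::-1],None,fx=3,fy=3))"
```

```text
t 5.55 pos [0.5392 0.0201 0.1065] F [ 0.6 -0.2  1.3] M [-0.1  -0.3  -0.03] w 0.0005 q [ 0.4   0.21 -0.4  -0.01 -0.96 -1.59]
axes x [ 0.001  0.007 -1.   ] y [-0.362  0.932  0.006] z [0.932 0.362 0.004]
jaw yaw 111.2 rel case 89.8
d from hinge 0.1792 lat -0.0008
tool shift units [ 0.16  0.02 -0.02]
turn units [-0.05  0.06 -0.09]
```

View pics/side6.png

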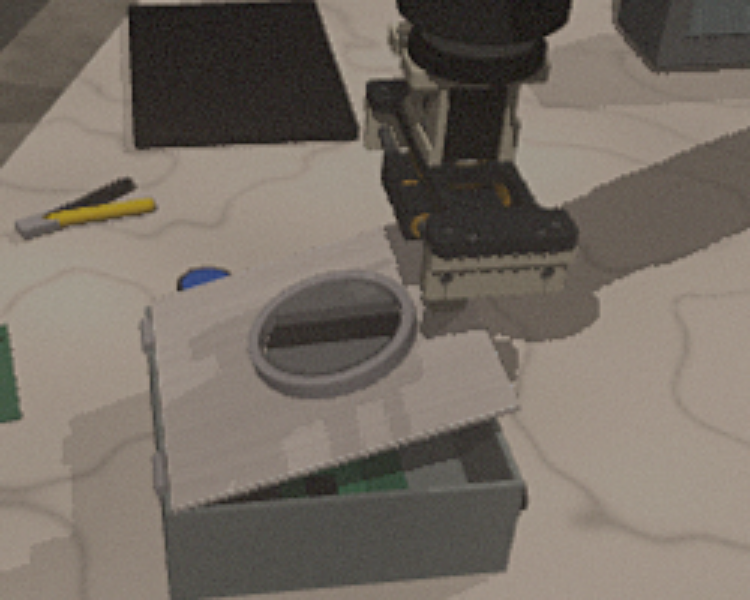

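View pics/scene6.png

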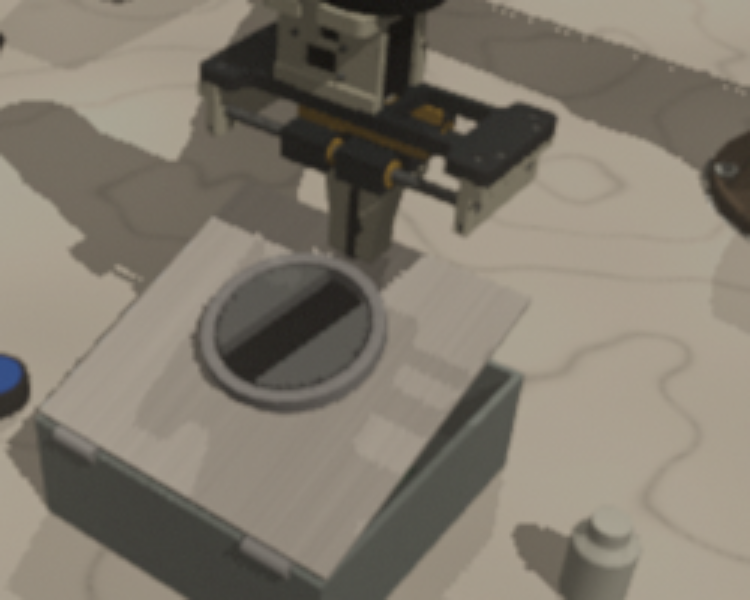

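Request:
carry_out(deltas=[[0.2, 0, -0.1, 0, 0, 0], [0.2, 0, -0.08, 0, 0, 0], [0.2, 0, -0.06, 0, 0, 0], [0.2, 0, -0.05, 0, 0, 0]])

```text
t: 6.05
eef_pos: [0.5286, 0.0164, 0.0726]
ee_rot: [0.796, 1.562, 1.167]
force: [1.6, 1.4, 1.3]
width: 0.0003
```

Request:
carry_out(deltas=[[0.15, 0, -0.05, 0, 0, 0], [0.15, 0, -0.03, 0, 0, 0], [0, 0, 0, 0, 0, 0]])

```text
t: 6.35
eef_pos: [0.5237, 0.0148, 0.0578]
ee_rot: [1.131, 1.563, 1.501]
force: [-0.3, 0.1, 0.4]
width: 0.0008
```

```bash
python3 -c "
from h import *
rep(W(.194,.052),yaw+np.pi/2)
from station import cams
import cv2
for n in ['scene','side']: cv2.imwrite(f'pics/{n}7.png',cv2.resize(cams.grab_frame(n)['pixels'][100:300,200:450,::-1],None,fx=3,fy=3))"
```

```text
t 6.35 pos [0.5237 0.0148 0.0578] F [-0.3  0.1  0.4] M [-0.08  0.02  0.01] w 0.0008 q [ 0.4   0.24 -0.49 -0.01 -0.84 -1.59]
axes x [ 0.001  0.007 -1.   ] y [-0.362  0.932  0.007] z [0.932 0.362 0.003]
jaw yaw 111.2 rel case 89.8
d from hinge 0.1956 lat -0.0002
tool shift units [0.14 0.   0.04]
turn units [-0.05  0.05 -0.1 ]
```

View pics/side7.png

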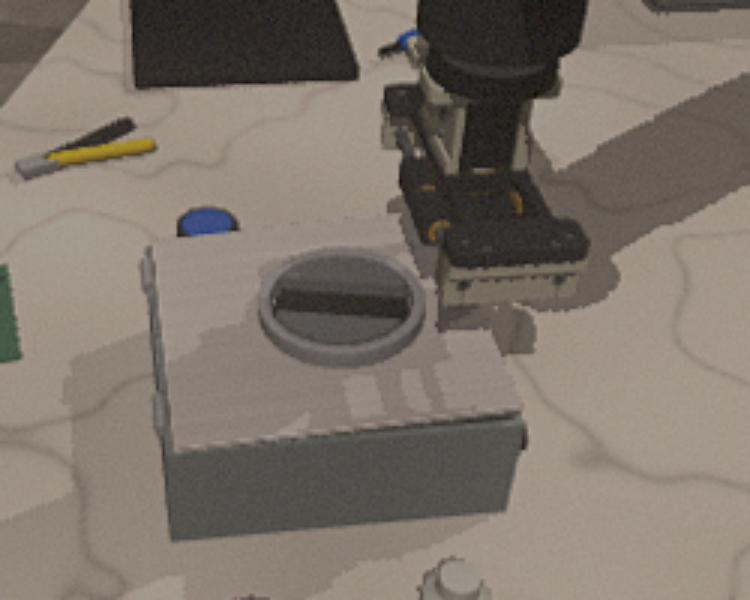

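View pics/scene7.png

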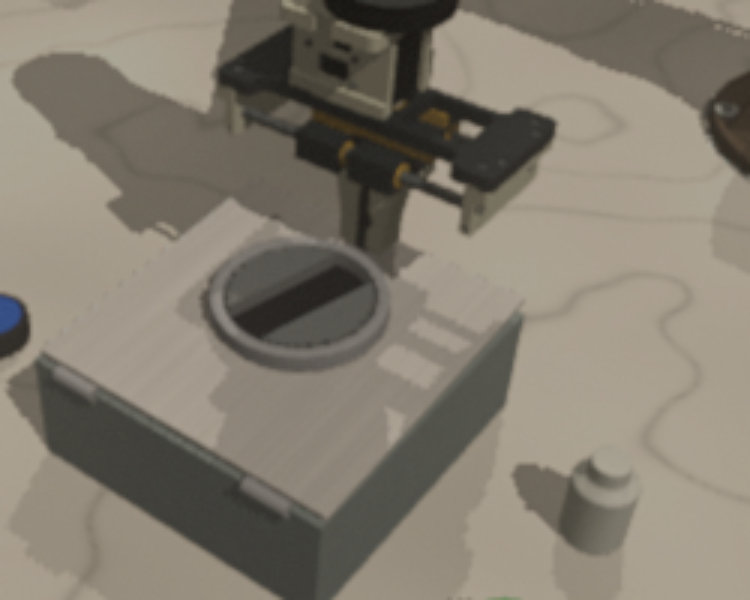

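Request:
carry_out(deltas=[[0.12, 0, 0, 0, 0, 0], [0.12, 0, 0, 0, 0, 0]])

```text
t: 6.65
eef_pos: [0.5247, 0.015, 0.0493]
ee_rot: [0.894, 1.563, 1.265]
force: [-0.9, -0.4, 0.7]
width: 0.0003
```

Request:
carry_out(deltas=[[0.12, 0, 0, 0, 0, 0], [0.12, 0, 0, 0, 0, 0]])

```text
t: 6.85
eef_pos: [0.525, 0.0149, 0.0461]
ee_rot: [0.674, 1.564, 1.048]
force: [-33.8, 8.5, 85.7]
width: 0.0005
```

Request:
carry_out(deltas=[[-0.15, 0, 0, 0, 0, 0], [0, 0, 0, 0, 0, 0]])

```text
t: 7.05
eef_pos: [0.5259, 0.0155, 0.0547]
ee_rot: [0.427, 1.561, 0.801]
force: [0.2, 0.0, -0.0]
width: 0.0003
```

```bash
python3 -c "
from h import *
rep(W(.194,.052),yaw+np.pi/2)
from station import cams
import cv2
for n in ['scene','side']: cv2.imwrite(f'pics/{n}8.png',cv2.resize(cams.grab_frame(n)['pixels'][100:300,200:450,::-1],None,fx=3,fy=3))"
```

```text
t 7.05 pos [0.5259 0.0155 0.0547] F [ 0.2  0.  -0. ] M [-0.03  0.    0.04] w 0.0003 q [ 0.4   0.24 -0.49 -0.01 -0.83 -1.59]
axes x [ 0.007  0.007 -1.   ] y [-0.366  0.931  0.004] z [0.931 0.366 0.009]
jaw yaw 111.5 rel case 90.1
d from hinge 0.1933 lat -0.0003
tool shift units [ 0.07  0.01 -0.02]
turn units [ 0.02  0.13 -0.06]
```

View pics/side8.png

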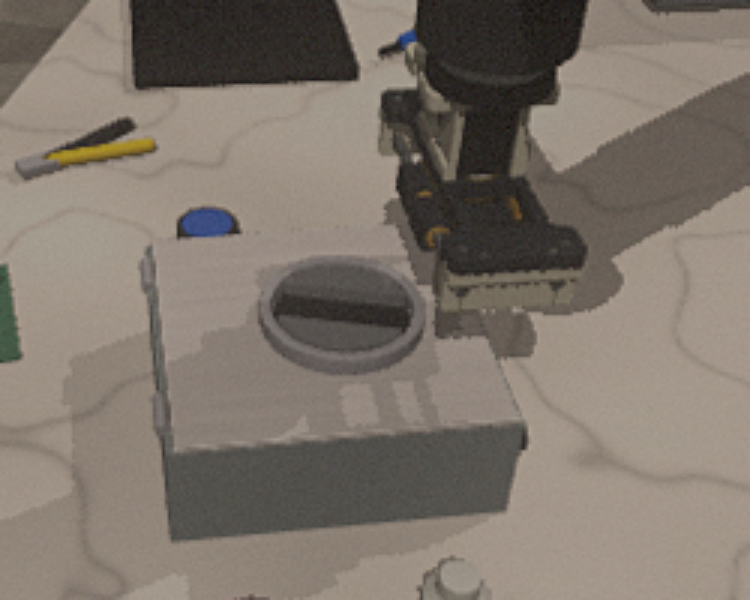

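View pics/scene8.png

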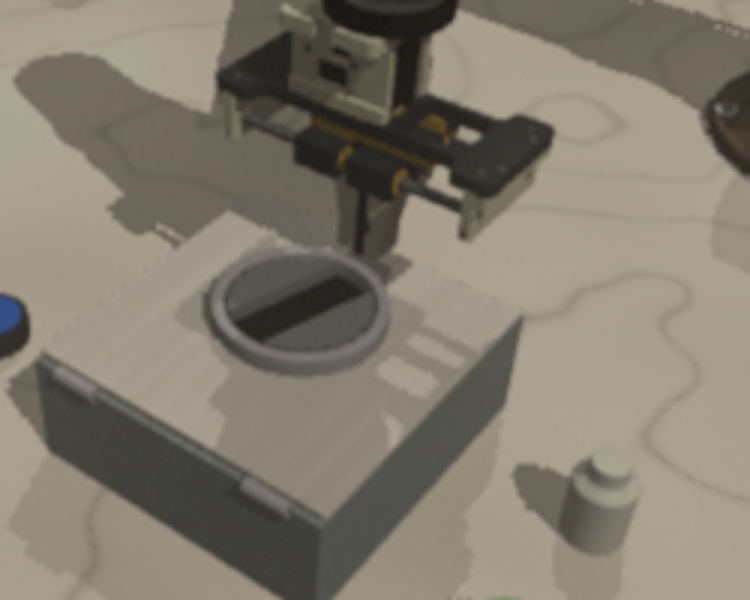

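Request:
carry_out(deltas=[[-0.9, 0, 0, 0, 0, 0], [-0.2, 0, 0.6, -1, 0, 0], [0, 0, 0.6, -1, 0, 0], [0, 0, 0.6, -1, 0, 0]], hand=0.66)

```text
t: 7.55
eef_pos: [0.5874, 0.0448, 0.0957]
ee_rot: [1.195, 1.565, 1.782]
force: [-0.5, -0.4, 0.4]
width: 0.0262
```

Request:
carry_out(deltas=[[0, 0, 0, -1, 0, 0], [0, 0, 0, -1, 0, 0], [0, 0, 0, -1, 0, 0], [0, 0, 0, -1, 0, 0], [0, 0, 0, -1, 0, 0]])

```text
t: 8.05
eef_pos: [0.5881, 0.0456, 0.0884]
ee_rot: [1.872, 1.561, 2.823]
force: [0.9, -0.1, 0.5]
width: 0.0298
```

Request:
carry_out(deltas=[[0, 0, 0, -1, 0, 0], [0, 0, 0, -1, 0, 0], [0, 0, 0, -1, 0, 0], [0, 0, 0, -1, 0, 0], [0, 0, 0, -1, 0, 0]])

```text
t: 8.55
eef_pos: [0.5854, 0.0447, 0.0813]
ee_rot: [1.806, 1.552, 3.12]
force: [-0.5, 0.5, 0.4]
width: 0.0301
```

Request:
carry_out(deltas=[[0, 0, 0, -1, 0, 0], [0, 0, 0, -1, 0, 0], [0, 0, 0, -1, 0, 0], [0, 0, 0, -1, 0, 0], [0, 0, 0, -1, 0, 0]])

```text
t: 9.05
eef_pos: [0.5827, 0.0436, 0.0743]
ee_rot: [1.542, 1.543, -3.065]
force: [-0.3, 0.8, 0.3]
width: 0.0299
```

```bash
python3 -c "
from h import *
rep(W(.12,.09),yaw+np.pi)"
```

```text
t 9.05 pos [0.5827 0.0436 0.0743] F [-0.3  0.8  0.3] M [ 0.09 -0.   -0.01] w 0.0299 q [ 0.4   0.33 -0.31 -0.01 -0.96 -0.29]
axes x [-0.028 -0.002 -1.   ] y [-0.994 -0.105  0.028] z [-0.105  0.994  0.001]
jaw yaw -174.0 rel case -195.4
d from hinge 0.1302 lat 0.0052
tool shift units [-0.4  -0.27 -0.06]
turn units [-3.84  0.07 -0.4 ]
```

Request:
carry_out(deltas=[[-0.4, 0, 0, -1, 0, 0], [-0.1, 0, 0, -1, 0, -0.1], [-0.1, 0, 0, -1, 0, -0.1], [-0.1, 0, 0, -0.85, 0, -0.1], [0, 0, 0, 0, 0, 0]])

```text
t: 9.55
eef_pos: [0.5807, 0.0427, 0.096]
ee_rot: [1.123, 1.554, 3.079]
force: [0.1, -0.3, 0.1]
width: 0.0299
```

```bash
python3 -c "
from h import *
rep(W(.12,.09),yaw+np.pi)
from station import cams
import cv2
for n in ['scene','side']: cv2.imwrite(f'pics/{n}9.png',cv2.resize(cams.grab_frame(n)['pixels'][100:300,200:450,::-1],None,fx=3,fy=3))
cv2.imwrite('pics/wrist9.png',cams.grab_frame('wrist')['pixels'][:,:,::-1])"
```

```text
t 9.55 pos [0.5807 0.0427 0.096 ] F [ 0.1 -0.3  0.1] M [ 0.    0.12 -0.04] w 0.0299 q [ 0.4   0.29 -0.3  -0.01 -0.99 -0.01]
axes x [-0.017  0.001 -1.   ] y [-0.927 -0.376  0.016] z [-0.376  0.927  0.007]
jaw yaw -157.9 rel case -179.3
d from hinge 0.1324 lat 0.0051
tool shift units [ 0.15 -0.31 -0.13]
turn units [ 0.17  0.11 -0.22]
```

View pics/side9.png

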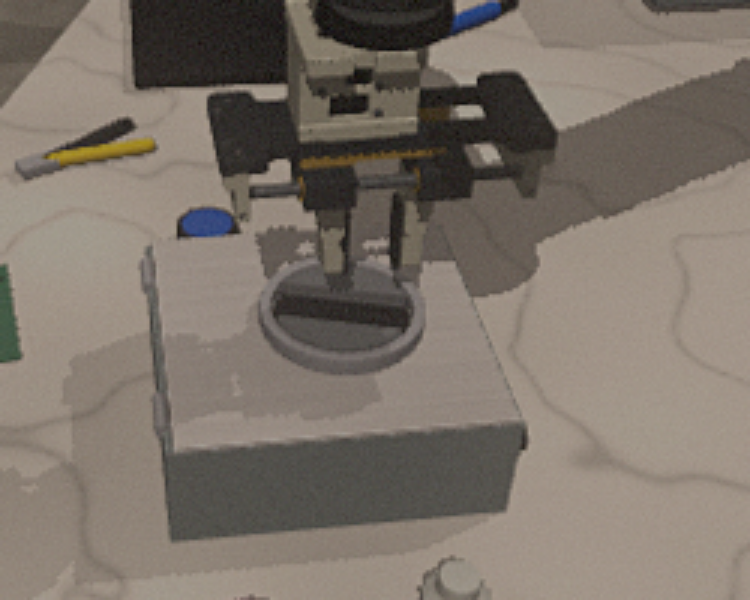

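View pics/scene9.png

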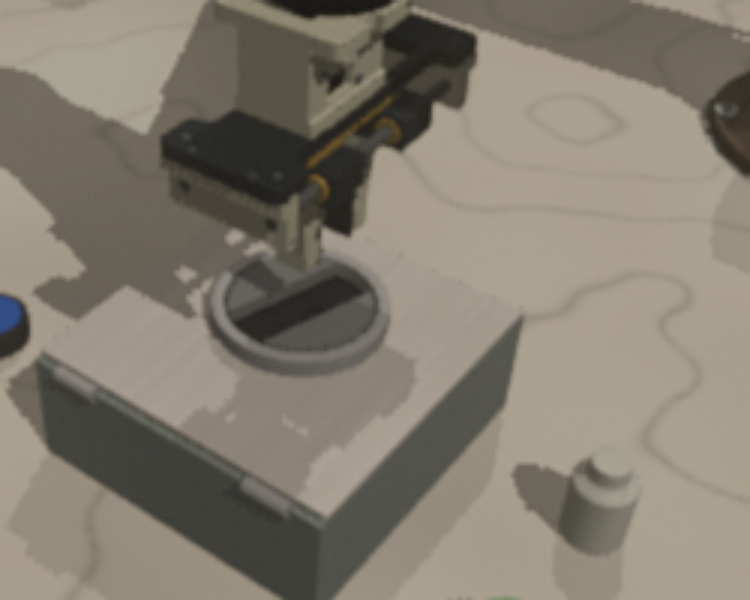

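View pics/wrist9.png

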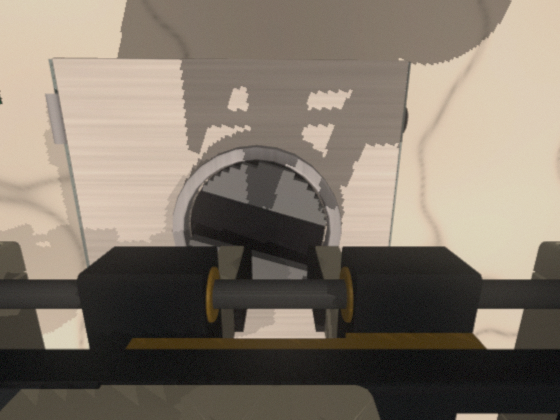

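```bash
python3 -c "
import cv2
a=cv2.imread('pics/wrist9.png')[135:275,160:360]; cv2.imwrite('pics/wz.png',cv2.resize(a,None,fx=4,fy=4,interpolation=cv2.INTER_CUBIC))
a=cv2.imread('pics/scene8.png')[220:400,180:420]; cv2.imwrite('pics/sz8.png',cv2.resize(cv2.convertScaleAbs(a,alpha=1.8),None,fx=3,fy=3,interpolation=cv2.INTER_CUBIC))
"
```

```text
(no output)
```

View pics/wz.png

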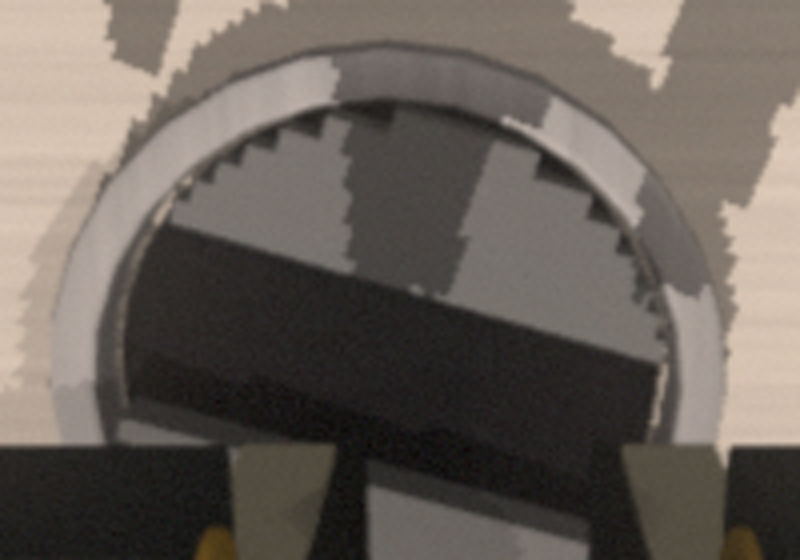

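View pics/sz8.png

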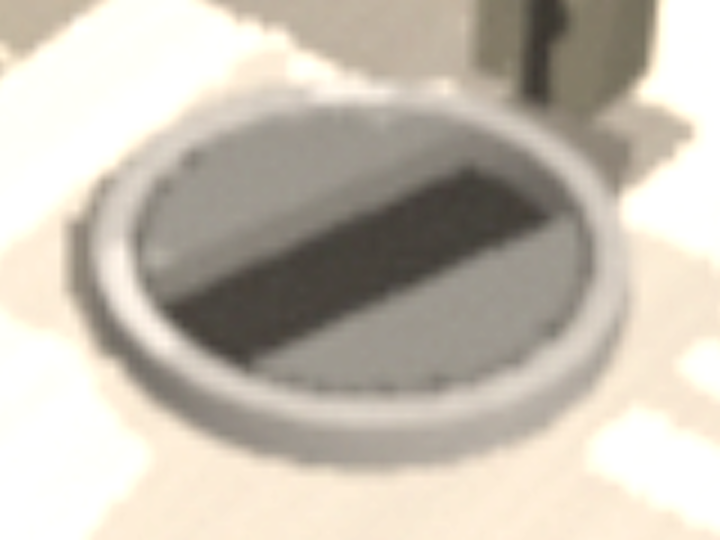

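```bash
cat >> h.py <<'E'
Hh=np.array([[0.0005870775184380985, 0.27768337711263064, -0.9606724714570058, -0.1971372119176638], [0.9999997303872052, -0.000586770417703413, 0.0004415042395599159, 0.0004939213797804376], [-0.00044109579910252175, -0.9606724716446294, -0.27768364672536, -0.0749845718742538], [0.0, 0.0, 0.0, 1.0]])
def setw(pos,rpy):
  T=np.eye(4);T[:3,:3]=R.from_euler('xyz',rpy).as_matrix();T[:3,3]=pos;C['w']=(317.913,279.193,209.749,T@Hh)
def loc(P): v=P[:2]-ctr; return np.array([.105-v@ux, v@uy]).round(4)
E
python3 -c "
from h import *
setw([.5807,.0427,.096],[1.123,1.554,3.079])
f=lambda u,v:(160+u/4,135+v/4)
g=lambda u,v:(200+(180+u/3)/3,100+(220+v/3)/3)
def show(n,a,b,z=.098):
  A=plane(n,a,z);B=plane(n,b,z);d=loc(B)-loc(A);print(n,loc(A),loc(B),np.degrees(np.arctan2(d[1],d[0])),np.linalg.norm(d))
show('w',f(170,225),f(655,362)); show('scene',g(245,360),g(560,215))
print('lid corners w',[ (loc(plane('w',p,.085))) for p in ((52,60),(410,62))])
# collar outer
print('collar w L,R,top',[loc(plane('w',f(*p),.099)) for p in ((52,350),(722,350),(388,42))])
print('collar sc',[loc(plane('scene',g(*p),.099)) for p in ((92,250),(625,270),(350,88))])
"
```

```text
w [ 0.0844 -0.0253] [ 0.1616 -0.0032] 15.97479845368555 0.08030099625782981
scene [0.0746 0.0053] [0.1502 0.0284] 16.990823291986167 0.07905042694381859
lid corners w [array([-0.0029, -0.1012]), array([ 0.2103, -0.1031])]
collar w L,R,top [array([ 0.0647, -0.0049]), array([ 0.1721, -0.0056]), array([ 0.1187, -0.0539])]
collar sc [array([ 0.0808, -0.0385]), array([0.1429, 0.0489]), array([ 0.1565, -0.0296])]
```

```bash
python3 -c "
from h import *
rep(W(.119,.08,.001),yaw+np.pi-np.radians(16.5))"
```

```text
t 9.7 pos [0.5805 0.0427 0.0957] F [ 0.2 -0.1 -0.8] M [ 0.07  0.09 -0.03] w 0.0297 q [ 0.4   0.3  -0.3  -0.01 -0.99 -0.02]
axes x [-0.018  0.001 -1.   ] y [-0.928 -0.373  0.016] z [-0.373  0.928  0.007]
jaw yaw -158.1 rel case -179.5
d from hinge 0.1325 lat 0.0051
tool shift units [ 0.39 -0.34 -0.11]
turn units [ 4.25  0.07 -0.25]
```

Request:
carry_out(deltas=[[0, -0.34, -0.1, 0.85, 0, -0.25], [0, 0, 0, 0.85, 0, 0], [0, 0, 0, 0.85, 0, 0], [0, 0, 0, 0.85, 0, 0], [0, 0, 0, 0.85, 0, 0]])

```text
t: 10.2
eef_pos: [0.5945, 0.0439, 0.0924]
ee_rot: [0.68, 1.563, 2.319]
force: [1.1, 0.6, -0.0]
width: 0.0296
```

```bash
python3 -c "
from h import *
rep(W(.119,.065,.001),yaw+np.pi-np.radians(16.5))"
```

```text
t 10.2 pos [0.5945 0.0439 0.0924] F [ 1.1  0.6 -0. ] M [ 0.06  0.05 -0.  ] w 0.0296 q [ 0.4   0.31 -0.29 -0.01 -0.97 -0.32]
axes x [-0.005  0.006 -1.   ] y [-0.998 -0.068  0.005] z [-0.068  0.998  0.006]
jaw yaw -176.1 rel case -197.5
d from hinge 0.1191 lat 0.0011
tool shift units [ 0.69 -0.01 -0.01]
turn units [-0.25  0.09 -0.07]
```

Request:
carry_out(deltas=[[0.4, 0, 0, -0.25, 0, 0], [0.25, 0, 0, 0, 0, 0], [0, 0, 0, 0, 0, 0]])

```text
t: 10.5
eef_pos: [0.5942, 0.044, 0.0645]
ee_rot: [0.814, 1.562, 2.464]
force: [-0.3, -0.5, -0.6]
width: 0.0299
```

```bash
python3 -c "
from h import *
from station import cams
import cv2
rep(W(.119,.055,.001),yaw+np.pi-np.radians(16.5))
for n in ['scene','side']: cv2.imwrite(f'pics/{n}10.png',cv2.resize(cams.grab_frame(n)['pixels'][130:270,210:400,::-1],None,fx=4,fy=4))
"
```

```text
t 10.5 pos [0.5942 0.044  0.0645] F [-0.3 -0.5 -0.6] M [0.05 0.16 0.01] w 0.0299 q [ 0.4   0.34 -0.32 -0.01 -0.92 -0.31]
axes x [-0.007  0.005 -1.   ] y [-0.997 -0.08   0.006] z [-0.079  0.997  0.006]
jaw yaw -175.4 rel case -196.8
d from hinge 0.1193 lat 0.0013
tool shift units [ 0.24 -0.01 -0.01]
turn units [-0.08  0.08 -0.09]
```

View pics/side10.png

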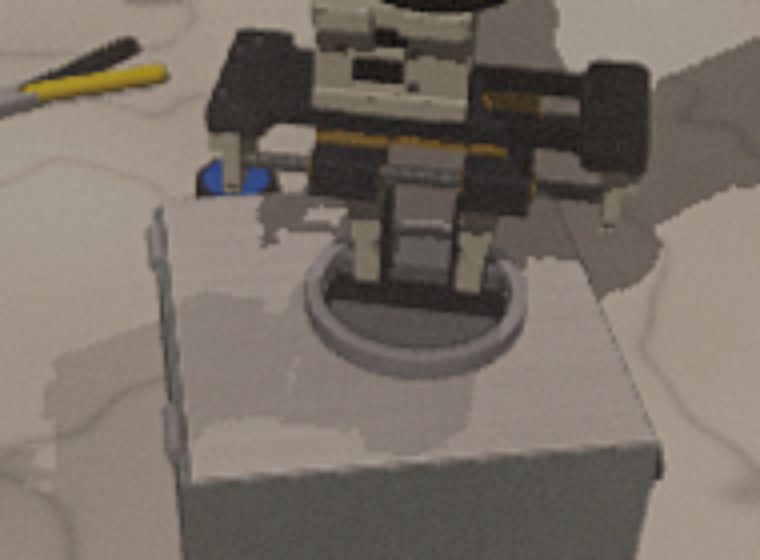

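View pics/scene10.png

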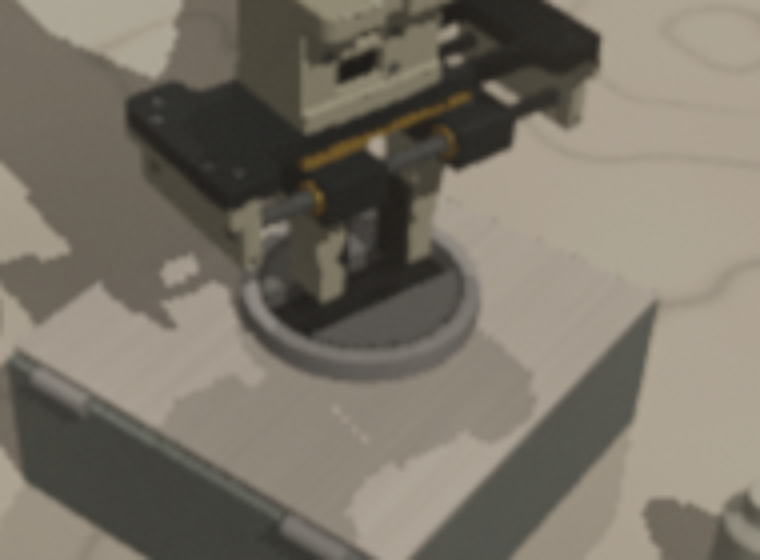

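Request:
carry_out(deltas=[[0.12, 0, 0, 0, 0, 0], [0.08, 0, 0, 0, 0, 0], [0, 0, 0, 0, 0, 0]], hand=0.57)

```text
t: 10.9
eef_pos: [0.5958, 0.0444, 0.0583]
ee_rot: [0.402, 1.564, 2.053]
force: [-0.4, 1.3, -0.3]
width: 0.037
```

Request:
carry_out(deltas=[[0.06, 0, 0, 0, 0, 0], [0, 0, 0, 0, 0, 0]])

```text
t: 11.1
eef_pos: [0.596, 0.0445, 0.0561]
ee_rot: [0.325, 1.564, 1.975]
force: [0.4, -0.0, 0.9]
width: 0.0376
```

Request:
carry_out(deltas=[[0.03, 0, 0, 0.5, 0, 0], [0, 0, 0, 1, 0, 0], [-0.02, 0, 0, 1, 0, 0]])

```text
t: 11.4
eef_pos: [0.5962, 0.0445, 0.0559]
ee_rot: [0.435, 1.564, 1.906]
force: [0.1, -0.2, -0.3]
width: 0.0376
```

```bash
python3 -c "
from h import *
rep(W(.119,.055,.001))"
```

```text
t 11.4 pos [0.5962 0.0445 0.0559] F [ 0.1 -0.2 -0.3] M [ 0.03  0.04 -0.  ] w 0.0376 q [ 0.4   0.35 -0.33 -0.01 -0.89 -0.49]
axes x [-0.002  0.006 -1.   ] y [-0.995  0.099  0.003] z [0.099 0.995 0.006]
jaw yaw 174.3 rel case 152.9
d from hinge 0.1173 lat 0.0011
tool shift units [ 0.02  0.04 -0.02]
```

Request:
carry_out(deltas=[[0.02, 0.04, 0, 1, 0, 0], [0, 0, 0, 1, 0, 0], [-0.02, 0, 0, 1, 0, 0]])

```text
t: 11.7
eef_pos: [0.5959, 0.045, 0.0569]
ee_rot: [0.23, 1.564, 1.484]
force: [0.5, 0.2, 0.7]
width: 0.0376
```

```bash
python3 -c "
from h import *
from station import cams
import cv2
rep(W(.119,.055,.001))
for n in ['scene']: cv2.imwrite(f'pics/{n}11.png',cv2.resize(cams.grab_frame(n)['pixels'][130:270,210:400,::-1],None,fx=4,fy=4))
"
```

```text
t 11.7 pos [0.5959 0.045  0.0569] F [0.5 0.2 0.7] M [-0.01  0.21  0.1 ] w 0.0376 q [ 0.4   0.35 -0.33 -0.01 -0.89 -0.71]
axes x [ 0.001  0.007 -1.   ] y [-0.95   0.311  0.002] z [0.311 0.95  0.007]
jaw yaw 161.9 rel case 140.5
d from hinge 0.1173 lat 0.0017
tool shift units [ 0.05  0.02 -0.04]
```

View pics/scene11.png

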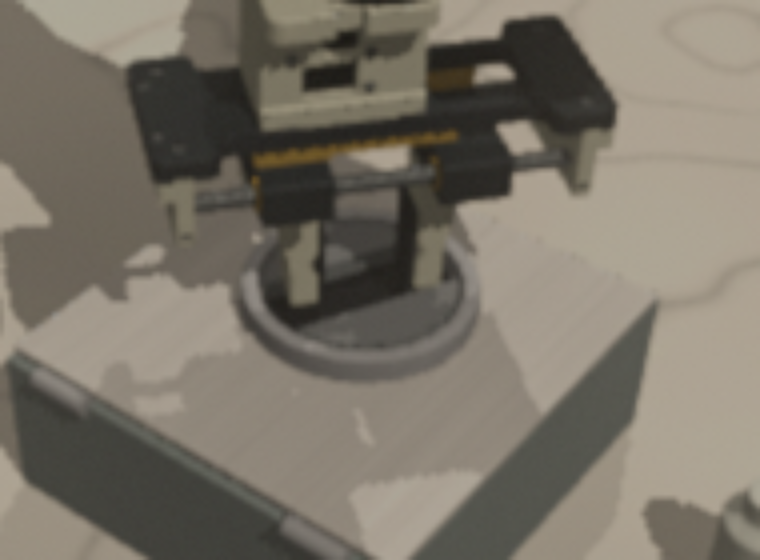

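Request:
carry_out(deltas=[[0.08, 0.02, 0, 1, 0, 0], [0, 0, 0, 1, 0, 0], [0, 0, 0, 1, 0, 0]])

```text
t: 12.05
eef_pos: [0.5963, 0.0447, 0.0558]
ee_rot: [0.034, 1.564, 1.073]
force: [-0.0, -0.2, -0.4]
width: 0.038
```

```bash
python3 -c "
from h import *
rep(W(.119,.055,.001))
"
```

```text
t 12.05 pos [0.5963 0.0447 0.0558] F [-0.  -0.2 -0.4] M [-0.07  0.09  0.11] w 0.038 q [ 0.4   0.35 -0.33 -0.01 -0.89 -0.93]
axes x [ 0.003  0.006 -1.   ] y [-0.862  0.507  0.   ] z [0.507 0.862 0.007]
jaw yaw 149.5 rel case 128.1
d from hinge 0.1171 lat 0.0012
tool shift units [ 0.02  0.03 -0.04]
```

Request:
carry_out(deltas=[[0.03, 0.03, 0, 1, 0, 0], [0, 0, 0, 1, 0, 0], [0, 0, 0, 1, 0, 0], [0, 0, 0, 1, 0, 0]])

```text
t: 12.45
eef_pos: [0.5961, 0.0446, 0.0557]
ee_rot: [0.04, 1.564, 0.795]
force: [0.8, 0.8, -0.1]
width: 0.0377
```

Request:
carry_out(deltas=[[0, 0, 0, 1, 0, 0], [0, 0, 0, 1, 0, 0], [0, 0, 0, 1, 0, 0]])

```text
t: 12.75
eef_pos: [0.596, 0.0446, 0.0556]
ee_rot: [0.254, 1.564, 0.796]
force: [-1.0, 0.0, -0.9]
width: 0.0379
```

```bash
python3 -c "
from h import *
from station import cams
import cv2
rep(W(.119,.055,.001))
for n in ['scene']: cv2.imwrite(f'pics/{n}12.png',cv2.resize(cams.grab_frame(n)['pixels'][130:270,210:400,::-1],None,fx=4,fy=4))
"
```

```text
t 12.75 pos [0.596  0.0446 0.0556] F [-1.   0.  -0.9] M [-0.05  0.06  0.08] w 0.0379 q [ 0.4   0.35 -0.34 -0.   -0.88 -1.43]
axes x [ 0.005  0.005 -1.   ] y [-0.516  0.857  0.002] z [0.857 0.516 0.007]
jaw yaw 121.1 rel case 99.7
d from hinge 0.1174 lat 0.0012
tool shift units [ 0.02  0.   -0.04]
```

View pics/scene12.png

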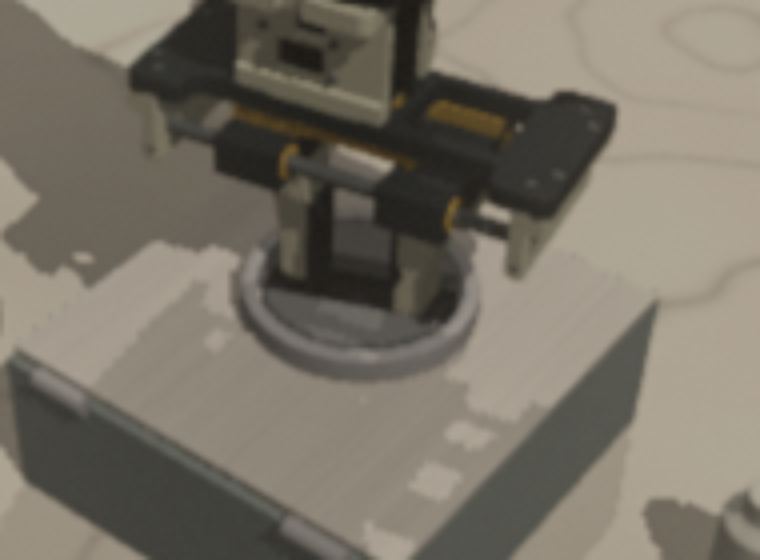

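Request:
carry_out(deltas=[[0, 0, 0, 1, 0, 0], [0, 0, 0, 1, 0, 0], [0, 0, 0, 1, 0, 0]])

```text
t: 13.1
eef_pos: [0.596, 0.0445, 0.0557]
ee_rot: [0.454, 1.564, 0.784]
force: [0.2, -0.6, -0.0]
width: 0.0374
```

```bash
python3 -c "
from h import *
rep(W(.119,.055,.001))
"
```

```text
t 13.1 pos [0.596  0.0445 0.0557] F [ 0.2 -0.6 -0. ] M [-0.05  0.02  0.05] w 0.0374 q [ 0.4   0.35 -0.34 -0.   -0.88 -1.64]
axes x [ 0.005  0.005 -1.   ] y [-0.324  0.946  0.003] z [0.946 0.324 0.006]
jaw yaw 108.9 rel case 87.5
d from hinge 0.1175 lat 0.0011
tool shift units [ 0.02 -0.01 -0.04]
```

Request:
carry_out(deltas=[[0, 0, 0, 0.7, 0, 0], [0, 0, 0, 0.7, 0, 0]])

```text
t: 13.3
eef_pos: [0.5959, 0.0444, 0.0557]
ee_rot: [0.549, 1.564, 0.782]
force: [-0.6, 0.5, -1.2]
width: 0.0376
```

```bash
python3 -c "
from h import *
rep(W(.119,.055,.001))
"
```

```text
t 13.3 pos [0.5959 0.0444 0.0557] F [-0.6  0.5 -1.2] M [-0.05  0.01  0.12] w 0.0376 q [ 0.4   0.35 -0.34 -0.   -0.88 -1.73]
axes x [ 0.005  0.005 -1.   ] y [-0.231  0.973  0.004] z [0.973 0.231 0.006]
jaw yaw 103.4 rel case 82.0
d from hinge 0.1176 lat 0.0011
tool shift units [ 0.02 -0.01 -0.04]
```

Request:
carry_out(deltas=[[0, 0, 0, 0.6, 0, 0]])

```text
t: 13.4
eef_pos: [0.5959, 0.0444, 0.0557]
ee_rot: [0.583, 1.564, 0.776]
force: [0.1, 0.8, -0.8]
width: 0.0375
```

```bash
python3 -c "
from h import *
rep(W(.119,.055,.001))
"
```

```text
t 13.4 pos [0.5959 0.0444 0.0557] F [ 0.1  0.8 -0.8] M [-0.11  0.    0.12] w 0.0375 q [ 0.4   0.35 -0.34 -0.   -0.88 -1.78]
axes x [ 0.005  0.005 -1.   ] y [-0.191  0.982  0.004] z [0.982 0.191 0.006]
jaw yaw 101.0 rel case 79.6
d from hinge 0.1176 lat 0.0011
tool shift units [ 0.02 -0.01 -0.03]
```

Request:
carry_out(deltas=[[0, 0, 0, 0.6, 0, 0]])

```text
t: 13.5
eef_pos: [0.5958, 0.0444, 0.0557]
ee_rot: [0.631, 1.564, 0.782]
force: [0.8, 0.1, -1.6]
width: 0.0376
```

```bash
python3 -c "
from h import *
rep(W(.119,.055,.001))
"
```

```text
t 13.5 pos [0.5958 0.0444 0.0557] F [ 0.8  0.1 -1.6] M [-0.05 -0.04  0.29] w 0.0376 q [ 0.4   0.35 -0.34 -0.   -0.88 -1.82]
axes x [ 0.005  0.005 -1.   ] y [-0.151  0.988  0.004] z [0.988 0.151 0.006]
jaw yaw 98.7 rel case 77.3
d from hinge 0.1176 lat 0.0011
tool shift units [ 0.02 -0.01 -0.03]
```

Request:
carry_out(deltas=[[0, 0, 0, 0.6, 0, 0]])

```text
t: 13.6
eef_pos: [0.5959, 0.0444, 0.0557]
ee_rot: [0.633, 1.564, 0.745]
force: [0.2, -0.1, -1.3]
width: 0.0377
```

```bash
python3 -c "
from h import *
from station import cams
import cv2
rep(W(.119,.055,.001))
for n in ['scene','side']: cv2.imwrite(f'pics/{n}13.png',cv2.resize(cams.grab_frame(n)['pixels'][130:270,210:400,::-1],None,fx=4,fy=4))
"
```

```text
t 13.6 pos [0.5959 0.0444 0.0557] F [ 0.2 -0.1 -1.3] M [-0.1  -0.14  1.16] w 0.0377 q [ 0.4   0.35 -0.34 -0.   -0.88 -1.86]
axes x [ 0.005  0.005 -1.   ] y [-0.112  0.994  0.004] z [0.994 0.112 0.005]
jaw yaw 96.4 rel case 75.0
d from hinge 0.1176 lat 0.001
tool shift units [ 0.02 -0.01 -0.03]
```

View pics/side13.png

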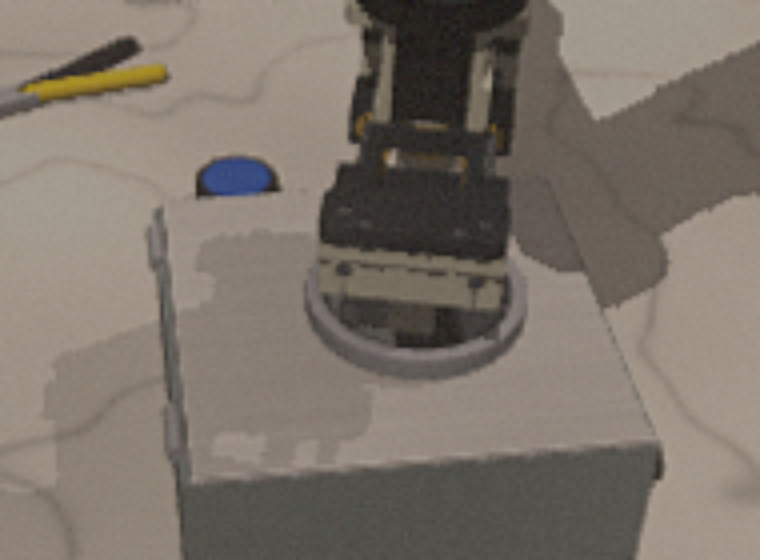

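At the stop: the moment jumped from 0.12 to 1.16 Nm. I'll centre the fingers in the slot, lift out and look.

Request:
carry_out(deltas=[[0, 0, 0, -1, 0, 0], [0, 0, 0, -1, 0, 0], [0, 0, 0, -0.9, 0, 0], [0, 0, 0, 0, 0, 0]])

```text
t: 14.1
eef_pos: [0.5961, 0.0446, 0.056]
ee_rot: [0.401, 1.563, 0.735]
force: [-0.2, -0.2, -0.6]
width: 0.0379
```

Request:
carry_out(deltas=[[-0.4, 0, 0, 0, 0, 0], [-0.7, 0, 0, 0, 0, 0], [-1, 0, 0, 0, 0, 0], [-1, 0, 0, 0, 0, 0], [-1, 0, -0.5, 0, 0, 0]])

```text
t: 14.6
eef_pos: [0.5733, 0.0365, 0.2181]
ee_rot: [2.634, 1.563, 2.965]
force: [0.3, -0.3, 0.7]
width: 0.0376
```

Request:
carry_out(deltas=[[0, 0, -1, 0, 0, 0], [0, 0, -1, 0, 0, 0], [0, 0, 0, 0, 0, 0]])

```text
t: 14.9
eef_pos: [0.4978, 0.0101, 0.2258]
ee_rot: [0.545, 1.564, 0.874]
force: [-0.1, 0.4, 0.1]
width: 0.0377
```

```bash
python3 -c "
from h import *
from station import cams
import cv2
rep()
for n in ['scene','side']: cv2.imwrite(f'pics/{n}14.png',cv2.resize(cams.grab_frame(n)['pixels'][130:330,190:440,::-1],None,fx=3,fy=3))
"
```

```text
t 14.9 pos [0.4978 0.0101 0.2258] F [-0.1  0.4  0.1] M [ 0.01 -0.11  0.03] w 0.0377 q [ 0.41  0.04 -0.31 -0.   -1.22 -1.65]
axes x [ 0.004  0.005 -1.   ] y [-0.323  0.946  0.003] z [0.946 0.323 0.006]
jaw yaw 108.9 rel case 87.5
d from hinge 0.2214 lat 0.0049
```

View pics/side14.png

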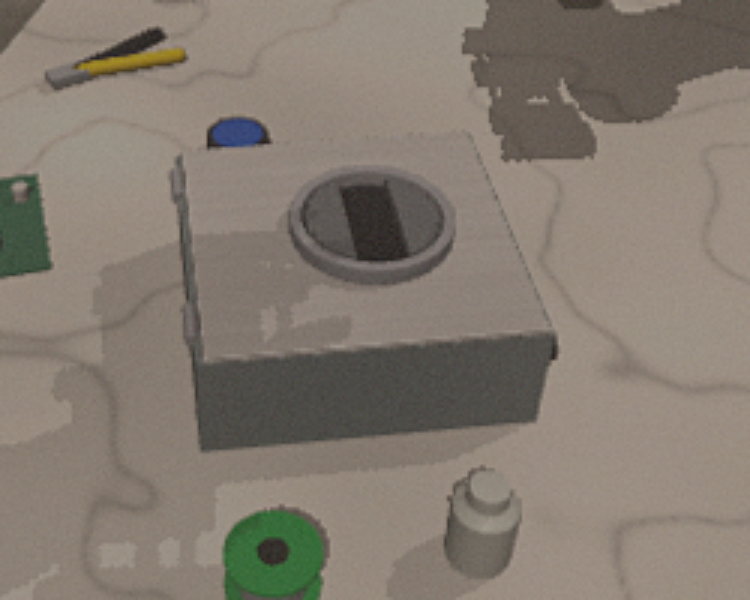

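View pics/scene14.png

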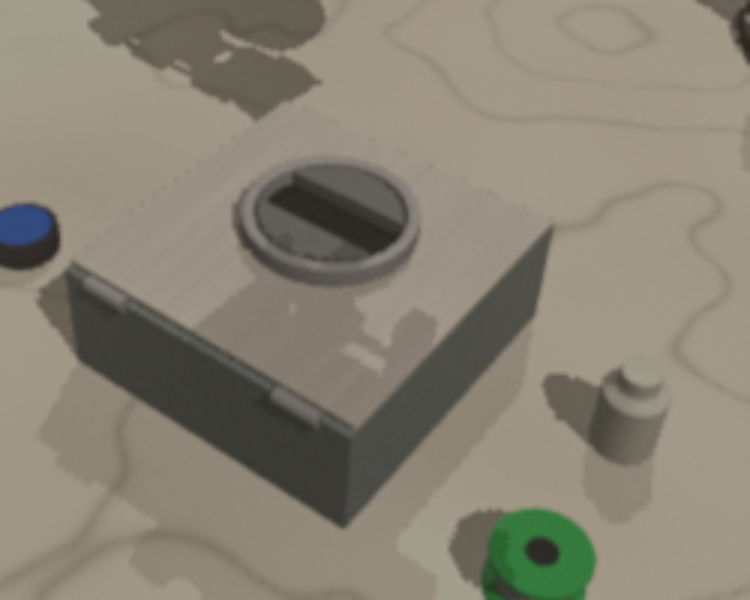

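```bash
python3 -c "
from h import *
f=lambda u,v:(190+u/3,130+v/3)
for n,a,b in (('side',f(387,182),f(407,258)),('scene',f(268,202),f(380,256)),('scene',f(295,172),f(402,232))):
  A=loc(plane(n,a,.098));B=loc(plane(n,b,.098));d=B-A;print(n,A,B,np.degrees(np.arctan2(d[1],d[0])))
print('front+y lid corner',tri(f(553,226),f(551,331)),'hinge+y',tri(f(352,435),f(204,360)))
print('jar',plane('scene',f(640,378),.062),plane('side',f(490,488),.062),'spool',plane('side',f(274,550),.032),'tin',plane('scene',f(24,222),.02))
"
```

```text
side [ 0.136  -0.0313] [0.1336 0.0473] 91.74894604455424
scene [ 0.1005 -0.033 ] [0.1026 0.0487] 88.52760527109669
scene [ 0.1345 -0.0382] [0.1285 0.0468] 94.03771062097712
front+y lid corner (array([0.46990481, 0.10712211, 0.08008065]), np.float64(0.002787960230712884)) hinge+y (array([0.66847312, 0.18208358, 0.07642734]), np.float64(0.003290932892210264))
jar [0.49840531 0.22101695 0.062     ] [0.49105738 0.21923317 0.062     ] spool [0.60157532 0.26890897 0.032     ] tin [ 0.7351116  -0.12857641  0.02      ]
```

```bash
python3 -c "
from station import arm
print(arm.job_done())"
```

```text
the job is handed in; nothing more can be done
None
```

I pushed the cover shut with closed fingertips on the strip by its front edge. Then I set the fingertips in the slot and turned the latch clockwise to its stop. I backed out and handed the job in at about 15 s, with the arm clear of everything.

**Last checks:**
- **Cover:** it looks level and shut in both views. Its front corner came out at z ≈ 80 mm, where the top should be 85 mm. The two rays missed each other by 3 mm, so this is a weak check.
- **Latch:** at the stop, the moment about the slot axis rose from 0.12 to 1.16 Nm. Seen from two cameras, the slot lies at about 89–94° across the case.
- **Spool, tin and jar:** they are where they were, within the 2–7 mm scatter of my picks.

**What disagreed or went less well:**
- **Fingertip length:** the fingertips sit about 30–37 mm short of the reported TCP, in the pictures and at contact. I set depths from contact instead.
- **Latch start angle:** the latch stood at about 16° instead of 0 when I measured it, after the cover was shut. Part of the quarter turn was therefore already done.
- **Push force:** closing the last few millimetres gave a brief vertical force of about 86 N (about 93 N in all). That is under the 120 N wrist limit, and I backed off at once. I took it to be the fingertips, not the gripper's body, that were pressing, but I did not check that separately.

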